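# Seal a batch of control modules and book it in

## Robot

A 6-joint arm with a two-finger parallel gripper is mounted at the origin on the work surface. World frame = base frame: x ahead of the robot, y to its left, z up, the work surface at z = 0. Lengths are in m, angles in rad, forces in N, time in s.
With the tool pointing down it reaches from about 0.425 to 0.925 m from the base axis. Payload 12.5 kg.
Tool frame: the origin (TCP) lies between the finger pads; the fingertips stand 14 mm ahead of it and the grasp point (between the pads) lies 5 mm behind it; x points along the fingers, y is the direction in which the jaws open and shut, and the axes are right-handed (so a half turn about x gives the same grasp; the last joint's range is limited). The gripper opens to 85 mm and grips with 20 to 120 N. Pads are 22 mm wide; open, the fingers measure 114 mm over their backs; the gripper's body (76 mm by 85 mm) begins 54 mm behind the grasp point. The pads swing forward as they close: fully open they stand 13 mm farther back than shut.
Start: joints at [-1.453, 0.491, 1.559, -0, 1.092, -0.106], TCP at [0.139, -0.609, 0.245] pointing down, gripper open.
Joint ranges: [-3.1, 3.1], [-0.84, 2.19], [0.05, 2.79], [-1.13, 4.28], [0.06, 2.93], [-2.69, 2.69]. Speed limits (rad/s): [2.22, 2.22, 2.79, 3.14, 3.14, 3.14].

## Interface

Orientations are given as a rotation vector (axis times angle).
In Python, from plant import * gives the robot as it stands.
- The arm moves only by the tool drive_tool, never from a script. Its argument "steps" is a list that holds one entry, the list of rows, each a list of 7 numbers: the shift along the world's x, y, z in mm, then the turn, a rotation vector about the world's x, y, z in degrees, then the finger opening in mm, from 0 to 85.4. In form: [[[tx, ty, tz, rx, ry, rz, claw], ...]]. A call has exactly 10 rows; each row shifts and turns the commanded pose from where the row before left it; what a row does not reach is not made up. A row lasts 1/12 s, in which the tool goes at most 41.7 mm and 7.16 degrees, less where a joint would pass 70% of its speed; a pose out of reach is approached as far as the arm can. A call is refused whole if a number of a shift passes 41.7 or a number of a turn 7.16, either way. A call with a gripper value outside its range is refused whole. The fingers move at their own pace and stop on an object; "newtons" is the grip in N (left out, the last holds). Time passes only in rows, so rows that do not move let the fingers close, or fill a call up. It gives the time, the measured TCP pose, the force and the opening at its end, in the units of the state.
- sense(): the state, without advancing time (a new reading comes with each control period).
- read_camera(name): name is "scene" or "top" or "wrist"; returns the picture (480x640x3 uint8, red, green, blue); there is no depth.
- camera_params(name): a dict with "fx", "fy", "cx", "cy" (pixels), "dist" ([k1, k2, p1, p2, k3] as OpenCV has them; the pictures are not rectified), "world_to_cam" (4x4, takes a point from world to camera coordinates); the wrist camera has in their place "T_tool_cam" (4x4, takes a point from camera to tool coordinates, whose origin is the TCP and whose axes are the tool frame's). Camera axes: x right, y up, looking along -z (the intrinsics and any distortion apply to the point x, -y, -z); pixel columns grow to the right and rows downward; lengths in m; the calibration is good to about 2 mm. A picture is of the moment at which its call begins: read the wrist's pose just before it. camera_params takes no time and is no camera call.
- job_done(): hands the job in, once; it reports no verdict.
The state is a dict: "t": time; "joint_positions": joint angles; "joint_vel": joint speeds; "joint_torque": joint torques, N m; "position": TCP position; "eef_rot": TCP orientation; "ft_force": force on the tool from outside, world axes, zero at the start; "moment": the same for the moment, N m; "width": opening from 0.0 (shut) to 1.0 (fully open).
Only numpy, scipy, OpenCV 4.12 (cv2) and the standard library are available. Lean on these libraries where they do the work, as an engineer would, in place of code of your own. Each camera call takes 0.05 s, during which the arm holds its last target.

## Task

Load every control module on the bench into the carrier tray, one flat in each bay, and only then take the marking punch from its stand and press it squarely and steadily into the middle of each module's seal cup until the soft disc is fully sunk, lifting straight off without hammering or sliding onto the case. Hang the punch back upright in its stand, then book the batch with a finger on the panel, one key at a time, each pressed well down: the round key, then the square key, then the long bar key. Sink the discs with the punch alone, and leave the bin, screwdriver and jar where they are.

Things in the scene. Friction and masses are not known exactly. Their poses are not given: they have to be found in the camera images.
- tray: fixed black open carrier tray, 180 mm (its x) by 140 mm (its y) and 14 mm high, walls and floor 4 mm thick; one divider each way makes four bays, each 84 mm (x) by 64 mm (y) inside, centred at x = +-44 mm, y = +-34 mm in its frame. Origin: centre of its underside, on the bench.
- module1: loose module, 180 g (None if absent; all alike): black base 76 (its x) x 56 (y) x 14 mm with a green board; finned heat sink to grip by, 28 (x) x 22 (y) mm, from 14 to 46 mm up, at x = -16, y = 0 mm; square seal cup at x = +22, y = 0, 26 mm outside, 18 inside, rim 20 mm up. Origin: centre of the underside, z up. Fits a bay with its x along the tray's x, either way round.
- seal1 (a joint): how far the soft disc in the seal cup of module1 has been sunk, m: 0 new (standing 1 mm proud of the cup's rim), 0.003 fully sunk (2 mm below the rim). It yields at about 8 N and stays where it was pushed.
- seal1_top (a point): centre of the top face of the round aluminium disc, 15 mm in diameter, in the seal cup of module1; sinks with it
- module2: loose module, 180 g (None if absent; all alike): black base 76 (its x) x 56 (y) x 14 mm with a green board; finned heat sink to grip by, 28 (x) x 22 (y) mm, from 14 to 46 mm up, at x = -16, y = 0 mm; square seal cup at x = +22, y = 0, 26 mm outside, 18 inside, rim 20 mm up. Origin: centre of the underside, z up. Fits a bay with its x along the tray's x, either way round.
- seal2 (a joint): how far the soft disc in the seal cup of module2 has been sunk, m: 0 new (standing 1 mm proud of the cup's rim), 0.003 fully sunk (2 mm below the rim). It yields at about 8 N and stays where it was pushed.
- seal2_top (a point): centre of the top face of the round aluminium disc, 15 mm in diameter, in the seal cup of module2; sinks with it
- module3: loose module, 180 g (None if absent; all alike): black base 76 (its x) x 56 (y) x 14 mm with a green board; finned heat sink to grip by, 28 (x) x 22 (y) mm, from 14 to 46 mm up, at x = -16, y = 0 mm; square seal cup at x = +22, y = 0, 26 mm outside, 18 inside, rim 20 mm up. Origin: centre of the underside, z up. Fits a bay with its x along the tray's x, either way round.
- seal3 (a joint): how far the soft disc in the seal cup of module3 has been sunk, m: 0 new (standing 1 mm proud of the cup's rim), 0.003 fully sunk (2 mm below the rim). It yields at about 8 N and stays where it was pushed.
- seal3_top (a point): centre of the top face of the round aluminium disc, 15 mm in diameter, in the seal cup of module3; sinks with it
- module4: loose module, 180 g (None if absent; all alike): black base 76 (its x) x 56 (y) x 14 mm with a green board; finned heat sink to grip by, 28 (x) x 22 (y) mm, from 14 to 46 mm up, at x = -16, y = 0 mm; square seal cup at x = +22, y = 0, 26 mm outside, 18 inside, rim 20 mm up. Origin: centre of the underside, z up. Fits a bay with its x along the tray's x, either way round.
- seal4 (a joint): how far the soft disc in the seal cup of module4 has been sunk, m: 0 new (standing 1 mm proud of the cup's rim), 0.003 fully sunk (2 mm below the rim). It yields at about 8 N and stays where it was pushed.
- seal4_top (a point): centre of the top face of the round aluminium disc, 15 mm in diameter, in the seal cup of module4; sinks with it
- punch: loose marking punch, 220 g, 116 mm tall: tip 9 mm in diameter, 14 mm long; shank 16 mm in diameter up to 65 mm; flange 42 mm in diameter, 65 to 70 mm; black square handle 24 x 24 mm, 70 to 116 mm, faces square to x and y. Origin: centre of the tip's flat end, z up the handle. It starts hanging upright in the stand by its flange, tip 15 mm above the bench.
- stand_hole (a point): centre of the square hole, 26 mm wide, in the top plate (80 x 80 mm, its top face 80 mm above the bench) of the fixed grey punch stand (foot 90 x 90 mm); this point lies at the plate's top face; the punch hangs through the hole by its flange
- key_round (a joint): travel of the round key, 28 mm in diameter, at the -y end of a row of three on the fixed grey key panel (100 mm x by 150 mm y, 30 mm high, keys 48 mm apart), m: 0 up, 0.006 fully down; springs back; 1.5 N to start, 4.5 N fully down
- key_round_top (a point): centre of the top face of the round key, 28 mm in diameter, at the -y end of a row of three on the fixed grey key panel (100 mm x by 150 mm y, 30 mm high, keys 48 mm apart); 13 mm above the panel's top when up; x and y axes along the panel's
- key_square (a joint): travel of the square key, 26 mm wide, at the panel's +y end, m: 0 up, 0.006 fully down; springs back; 1.5 N to start, 4.5 N fully down
- key_square_top (a point): centre of the top face of the square key, 26 mm wide, at the panel's +y end; 13 mm above the panel's top when up; x and y axes along the panel's
- key_bar (a joint): travel of the long bar key, 50 mm (panel x) by 18 mm, in the middle, m: 0 up, 0.006 fully down; springs back; 1.5 N to start, 4.5 N fully down
- key_bar_top (a point): centre of the top face of the long bar key, 50 mm (panel x) by 18 mm, in the middle; 13 mm above the panel's top when up; x and y axes along the panel's
- parts_bin: bystander: loose blue open bin, 90 x 130 x 50 mm, origin under its centre
- screwdriver: bystander: loose screwdriver lying on the bench
- screw_jar: bystander: loose jar, 60 mm in diameter, 80 mm high, origin under its centre

How it is judged:
By the outcome, as a careful person would: the job done as asked, in the order asked, and still so for the second after the job is handed in, with the robot touching nothing.
Of module1, module2, module3, module4 only 3 to 4 are there at a start; the rules pass over those that are not, and their reading is None.
At some moment in a run one of module1, module2, module3, module4 may be knocked a few centimetres aside while the robot is not near it.
It also fails if it takes over 210 s, if anything falls off the work surface, if the arm or the gripper's body presses on something with over 40 N, if the wrist force passes 120 N, or if a joint passes its speed limit or range.

## Working session

There is one attempt and no reset: what is moved stays moved. The work goes in short steps, Python scripts to look and compute and a tool call to move; the robot and the scene stay as the last step left them, time stands still between calls to the robot, and variables do not carry over. Pictures are saved under pics/ and viewed, and the job is handed in when it is done.

Besides the shell and the picture viewer there is one more tool, called after "Request:" as name(argument=value, ...) on one line, values as JSON. drive_tool: Moves the arm, as the interface text tells. Its arguments: {"type":"object","properties":{"steps":{"type":"array"},"newtons":{"type":"number"}},"required":["steps"]}

```bash
ls; mkdir -p pics; python3 - <<'E'
from plant import *
import cv2
s=sense(); print(s)
for n in ["scene","top","wrist"]:
    im=read_camera(n); cv2.imwrite(f"pics/{n}0.png",im[:,:,::-1]); print(n,camera_params(n))
E
```

```text
pics
{'t': 0.0, 'joint_positions': array([-1.45258706e+00,  4.91566697e-01,  1.55947504e+00,  8.51398208e-06,
        1.09167636e+00, -1.05605001e-01]), 'joint_vel': array([-1.14346977e-03, -1.00735072e-03, -8.37191354e-04,  5.01849794e-04,
        5.50687361e-05,  1.14234169e-03]), 'joint_torque': array([ 4.22050958e-03, -6.18446231e+01, -2.61591464e+01,  3.56820851e-05,
        4.06937688e-03, -3.11818189e-05]), 'position': array([ 0.13871429, -0.60919104,  0.24471448]), 'eef_rot': array([ 2.10352104,  0.23757354, -2.10352007]), 'ft_force': array([ 0.9656753 , -0.65952797,  0.85759654]), 'moment': array([ 0.01169207, -0.00864504, -0.03449192]), 'width': 0.9999050766764253}
scene {'fx': 574.9887332174363, 'fy': 574.9887332174363, 'cx': 329.26183045861455, 'cy': 250.73114647201672, 'dist': array([-0.0442336,  0.       ,  0.       ,  0.       ,  0.       ]), 'world_to_cam': array([[ 0.47489726,  0.8799361 ,  0.01360328, -0.24473909],
       [-0.64986922,  0.34022438,  0.67964503,  0.34323859],
       [ 0.59341603, -0.33160192,  0.73341501, -1.5828251 ],
       [ 0.        ,  0.       
[... 322 characters left out ...]
2717434,  0.05915404, -0.58389442],
       [-0.0594887 ,  0.01167571,  0.99816069, -1.33059349],
       [ 0.        ,  0.        ,  0.        ,  1.        ]])}
wrist {'fx': 366.4937618772832, 'fy': 366.4937618772832, 'cx': 320.2821583025836, 'cy': 238.30775707438926, 'dist': array([0.00878678, 0.        , 0.        , 0.        , 0.        ]), 'T_tool_cam': array([[ 3.67221519e-04,  3.08497213e-01, -9.51225176e-01,
        -1.28370283e-01],
       [ 9.99999729e-01,  4.94285421e-04,  5.46355487e-04,
         5.14887656e-04],
       [ 6.38725881e-04, -9.51225118e-01, -3.08496947e-01,
        -7.90421263e-02],
       [ 0.00000000e+00,  0.00000000e+00,  0.00000000e+00,
         1.00000000e+00]])}
```

View pics/top0.png

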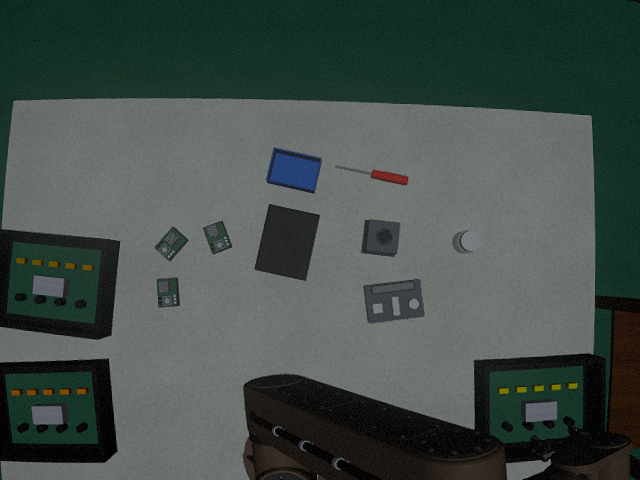

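View pics/scene0.png

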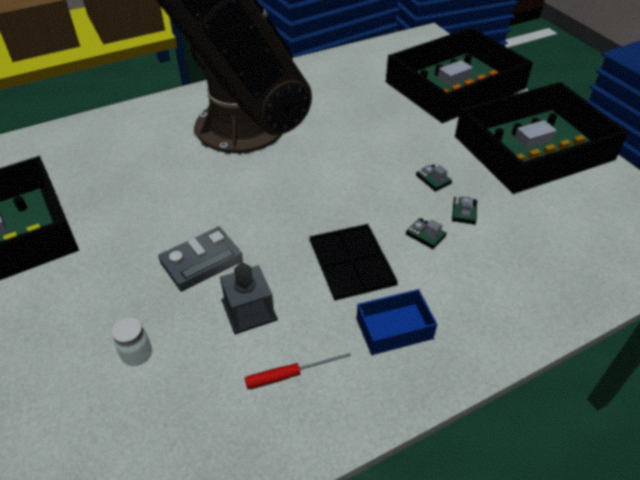

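View pics/wrist0.png

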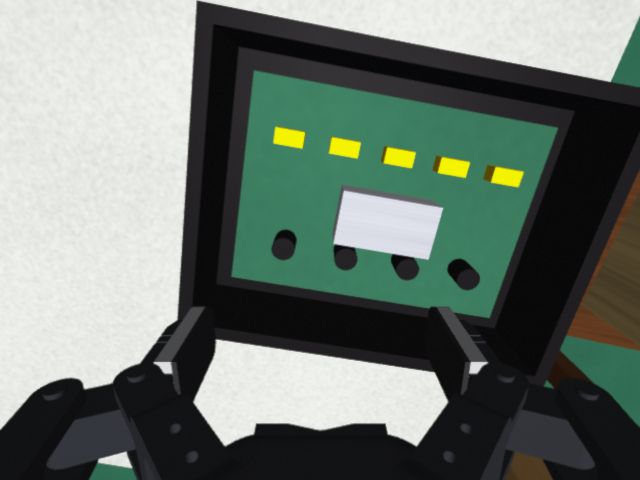

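```bash
cat > h.py <<'E'
import numpy as np, cv2
from scipy.spatial.transform import Rotation as R
def _K(p): return np.array([[p['fx'],0,p['cx']],[0,p['fy'],p['cy']],[0,0,1.]]), np.array(p['dist'],float)
def w2c(p,s=None):
    if 'world_to_cam' in p: return np.array(p['world_to_cam'])
    T=np.eye(4);T[:3,:3]=R.from_rotvec(s['eef_rot']).as_matrix();T[:3,3]=s['position']
    return np.linalg.inv(T@np.array(p['T_tool_cam']))
def proj(p,pts,s=None):
    M=w2c(p,s);K,d=_K(p); pts=np.atleast_2d(np.asarray(pts,float))
    c=(M[:3,:3]@pts.T).T+M[:3,3]; c=c*[1,-1,-1]
    return cv2.projectPoints(c.reshape(-1,1,3),np.zeros(3),np.zeros(3),K,d)[0].reshape(-1,2)
def unproj(p,px,z,s=None):
    M=w2c(p,s);K,d=_K(p); px=np.atleast_2d(np.asarray(px,float))
    n=cv2.undistortPoints(px.reshape(-1,1,2),K,d).reshape(-1,2)
    r=np.c_[n[:,0],-n[:,1],-np.ones(len(n))]
    Rt=M[:3,:3].T; o=-Rt@M[:3,3]; w=(Rt@r.T).T
    return o+w*((z-o[2])/w[:,2])[:,None]
E
python3 - <<'E'
import cv2
a=cv2.imread('pics/top0.png')
def crop(x,y,w,h,f,n): cv2.imwrite(n,cv2.convertScaleAbs(cv2.resize(a[y:y+h,x:x+w],None,fx=f,fy=f,interpolation=cv2.INTER_CUBIC),alpha=1.8))
crop(145,205,100,110,5,'pics/c1.png')
crop(245,195,195,135,4,'pics/c2.png')
E
```

```text
(no output)
```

View pics/c1.png

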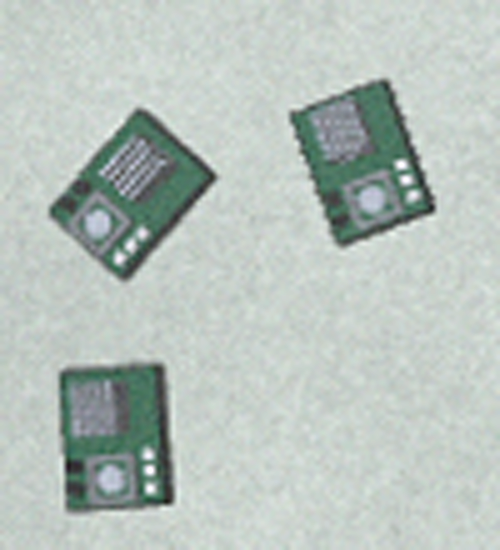

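View pics/c2.png

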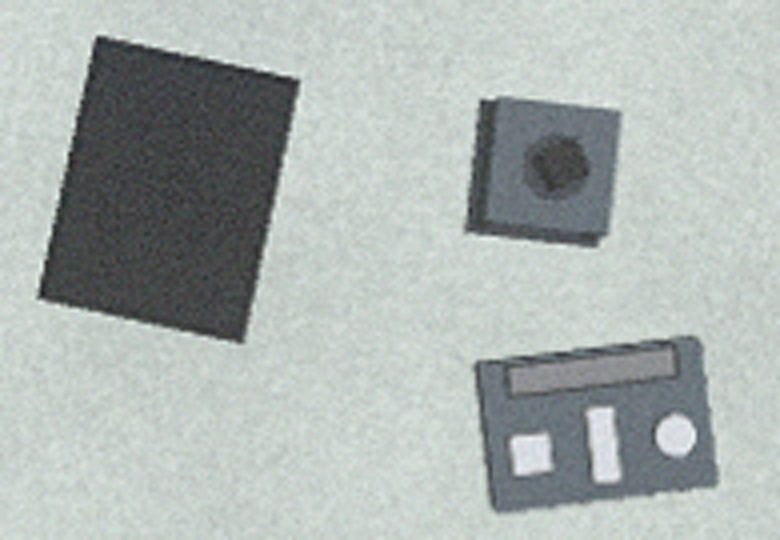

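```bash
python3 - <<'E'
from plant import *
from h import *
from scipy.optimize import least_squares
p=camera_params('top')
S=lambda q,f,o:(np.array(q,float)+.5)/f-.5+np.array(o)
def fit(px,mod,x0):
    f=lambda v:(proj(p,np.c_[mod[:,0]*np.cos(v[2])-mod[:,1]*np.sin(v[2])+v[0],mod[:,0]*np.sin(v[2])+mod[:,1]*np.cos(v[2])+v[1],mod[:,2]])-px).ravel()
    r=least_squares(f,x0); return r.x,np.sqrt(np.mean(r.fun**2))
mods={'A':([(140,110),(215,177),(125,278),(50,212)],(98,224)),'B':([(295,110),(388,82),(435,212),(340,243)],(372,199)),'C':([(62,370),(163,365),(172,502),(67,510)],(111,480))}
# order tl,tr,br,bl ; image top = +x world, left=+y ; disc at bottom => module x points down
m=np.array([(-.038,-.028,.014),(-.038,.028,.014),(.038,.028,.014),(.038,-.028,.014),(.022,0,.021)])
m2=np.array([(-.038,.028,.014)])
for n,(c,d) in mods.items():
    px=S(c+[d],5,(145,205)); W=unproj(p,px,.014)
    ang=np.arctan2(*(W[4,:2]-W[:4,:2].mean(0))[::-1])
    v,e=fit(px,m,[*W[:4,:2].mean(0),ang]); g=v[:2]+[-.016*np.cos(v[2]),-.016*np.sin(v[2])]
    print(n,v[:2].round(4),np.degrees(v[2]).round(1),'rms px',e.round(2),'sink',g.round(4))
t=np.array([(-.09,.07),(.09,.07),(.09,-.07),(-.09,-.07)]);
px=S([(97,37),(300,80),(243,342),(38,298)],4,(245,195))
W=unproj(p,px,.014);print('tray c',W.round(3).tolist())
tm=np.c_[t,[.014]*4]
# long edge: tl->bl 
l=W[0]-W[3];ang=np.arctan2(l[1],l[0]); 
m3=np.array([(.09,.07,.014),(.09,-.07,.014),(-.09,-.07,.014),(-.09,.07,.014)])
v,e=fit(px,m3,[*W[:,:2].mean(0),ang]);print('tray',v[:2],np.degrees(v[2]),e)
px=S([(497,97),(622,112),(605,237),(484,225)],4,(245,195));m4=np.array([(.04,.04,.08),(.04,-.04,.08),(-.04,-.04,.08),(-.04,.04,.08)])
v,e=fit(px,m4,[.6,-.2,0]);print('stand',v[:2],np.degrees(v[2]),e)
print('handle',unproj(p,S([(560,163)],4,(245,195)),.131))
k=unproj(p,S([(676,436),(531,454),(603,444)],4,(245,195)),.043);print('keys r,s,b',k, np.degrees(np.arctan2(*(k[1]-k[0])[:2][::-1])))
E
```

```text
A [0.5673 0.3338] 140.1 rms px 0.42 sink [0.5795 0.3235]
B [0.5882 0.208 ] -159.5 rms px 0.49 sink [0.6032 0.2136]
C [0.4368 0.3377] 185.0 rms px 0.35 sink [0.4528 0.3391]
tray c [[0.68, 0.073, 0.014], [0.655, -0.064, 0.014], [0.48, -0.031, 0.014], [0.505, 0.106, 0.014]]
tray [0.58016111 0.02125967] -10.650589015927961 0.24023362506881693
stand [ 0.59655845 -0.2250489 ] -5.171393754684694 0.34893472429118016
handle [[ 0.59592072 -0.22312576  0.131     ]]
keys r,s,b [[ 0.42594804 -0.31502638  0.043     ]
 [ 0.41234005 -0.22010147  0.043     ]
 [ 0.41980648 -0.26708073  0.043     ]] 98.15807494788795
```

```bash
cat >> h.py <<'E'
def yawinfo(s):
    M=R.from_rotvec(s['eef_rot']).as_matrix()
    return 'jaw %.2f toolx %s'%(np.degrees(np.arctan2(M[1,1],M[0,1])),M[:,0].round(4))
def st():
    from plant import sense
    s=sense(); print('t %.2f pos'%s['t'],(s['position']*1000).round(1),yawinfo(s),'F',s['ft_force'].round(1),'w %.3f'%s['width'],'j',s['joint_positions'].round(2)); return s
E
python3 -c "
from h import *
st()"
```

```text
t 0.15 pos [ 138.7 -609.3  244.9] jaw -77.18 toolx [-1.e-04  9.e-04 -1.e+00] F [ 1.4  0.3 -0.6] w 0.997 j [-1.45  0.49  1.56 -0.    1.09 -0.11]
```

Request:
drive_tool(steps=[[[28, 25, 1, 0, 0, 7, 60], [28, 25, 1, 0, 0, 7, 60], [28, 25, 1, 0, 0, 7, 60], [28, 25, 1, 0, 0, 7, 60], [28, 25, 1, 0, 0, 7, 60], [28, 25, 1, 0, 0, 7, 60], [28, 25, 1, 0, 0, 7, 60], [28, 25, 1, 0, 0, 7, 60], [28, 25, 1, 0, 0, 7, 60], [28, 25, 1, 0, 0, 7, 60]]], newtons=50)

```text
t: 0.98
position: [0.4198, -0.3579, 0.2553]
eef_rot: [1.297, 1.151, -1.297]
ft_force: [0.7, -1.4, 0.4]
width: 0.701
```

Request:
drive_tool(steps=[[[8, 36, 0, 0, 0, 7, 60], [8, 36, 0, 0, 0, 7, 60], [8, 36, 0, 0, 0, 7, 60], [8, 36, 0, 0, 0, 7, 60], [8, 36, 0, 0, 0, 7, 60], [8, 36, 0, 0, 0, 7, 60], [8, 36, 0, 0, 0, 7, 60], [8, 36, 0, 0, 0, 7, 60], [8, 36, 0, 0, 0, 7, 60], [8, 36, 0, 0, 0, 7, 60]]])

```text
t: 1.82
position: [0.4987, 0.0024, 0.2553]
eef_rot: [0.367, 1.539, -0.367]
ft_force: [1.4, 0.3, 0.7]
width: 0.706
```

Request:
drive_tool(steps=[[[0, 25, 0, 0, 0, 4, 60], [0, 25, 0, 0, 0, 4, 60], [0, 25, 0, 0, 0, 4, 60], [0, 25, 0, 0, 0, 4, 60], [0, 25, 0, 0, 0, 4, 60], [0, 25, 0, 0, 0, 4, 60], [0, 25, 0, 0, 0, 3.2, 60], [0, 0, 0, 0, 0, 0, 60], [0, 0, 0, 0, 0, 0, 60], [0, 0, 0, 0, 0, 0, 60]]])

```text
t: 2.65
position: [0.4986, 0.1753, 0.2551]
eef_rot: [-0.0, 1.571, -0.0]
ft_force: [-0.1, 0.3, -0.4]
width: 0.7
```

```bash
python3 - <<'E'
from plant import *
from h import *
s=st(); im=read_camera('wrist')
np.savez('pics/w1.npz',im=im,pos=s['position'],rot=s['eef_rot']); cv2.imwrite('pics/w1.png',im[:,:,::-1])
E
```

```text
t 2.65 pos [498.6 175.3 255.1] jaw 90.00 toolx [-4.e-04 -2.e-04 -1.e+00] F [-0.1  0.3 -0.4] w 0.700 j [ 0.21  0.34  1.78 -0.    1.02 -1.36]
```

View pics/w1.png

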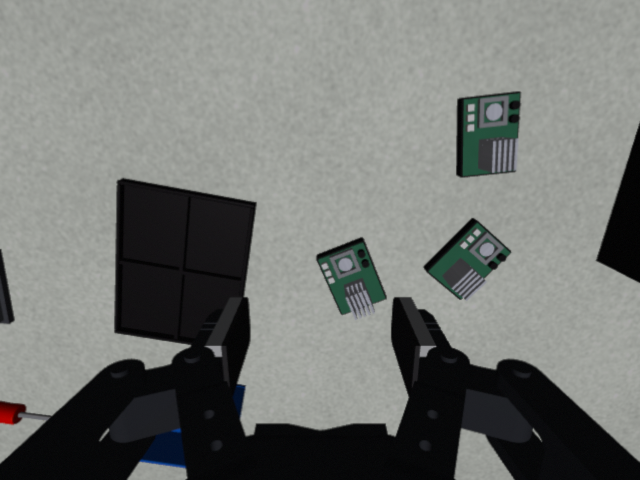

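```bash
python3 - <<'E'
import cv2
a=cv2.imread('pics/w1.png')
def crop(x,y,w,h,f,n): cv2.imwrite(n,cv2.convertScaleAbs(cv2.resize(a[y:y+h,x:x+w],None,fx=f,fy=f,interpolation=cv2.INTER_CUBIC),alpha=1.3))
crop(310,85,215,240,3.5,'pics/c3.png') if 0 else crop(310,210,210,115,3.8,'pics/c3.png')
crop(450,85,80,100,5,'pics/c4.png')
crop(105,170,160,180,3.3,'pics/c5.png')
E
```

```text
(no output)
```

View pics/c3.png

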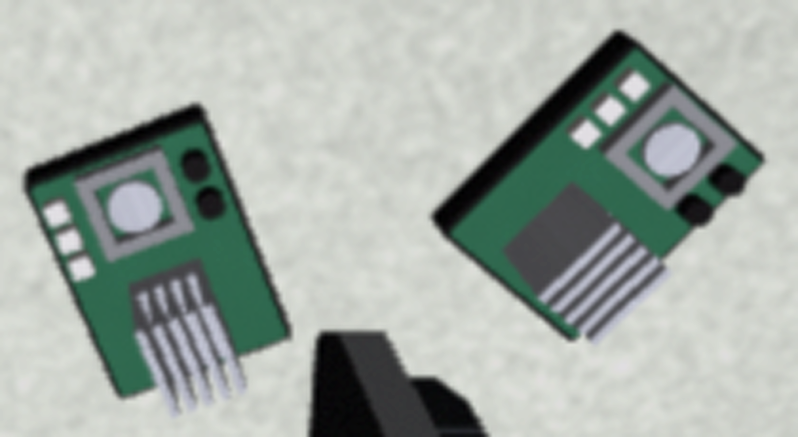

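View pics/c4.png

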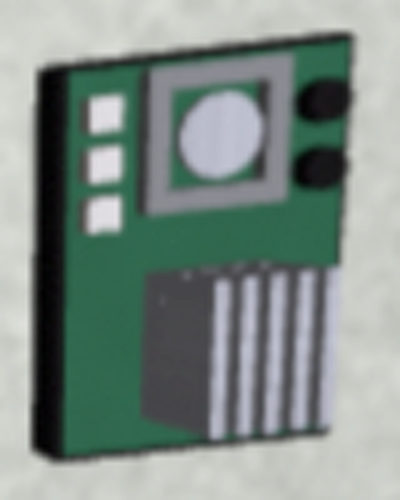

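View pics/c5.png

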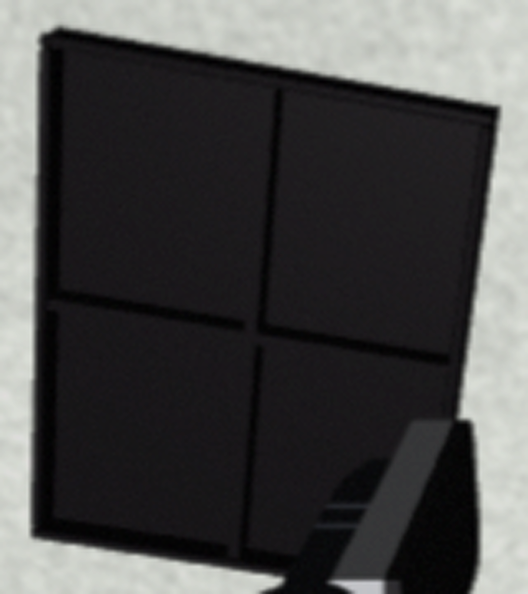

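```bash
cat >> h.py <<'E'
from scipy.optimize import least_squares
def S(q,f,o): return (np.array(q,float)+.5)/f-.5+np.array(o)
def fit(p,s,px,mod,x0):
    px=np.asarray(px);mod=np.asarray(mod)
    f=lambda v:(proj(p,np.c_[mod[:,0]*np.cos(v[2])-mod[:,1]*np.sin(v[2])+v[0],mod[:,0]*np.sin(v[2])+mod[:,1]*np.cos(v[2])+v[1],mod[:,2]],s)-px).ravel()
    r=least_squares(f,x0); return r.x,np.sqrt(np.mean(r.fun**2)),r.fun.reshape(-1,2).round(1)
MODC=np.array([(.038,.028,.014),(.038,-.028,.014),(-.038,-.028,.014),(-.038,.028,.014)])
MODD=np.array([(.022,0,.021)])
MODR=np.array([(.035,.013,.02),(.035,-.013,.02),(.009,-.013,.02),(.009,.013,.02)])
MOD=np.r_[MODC,MODD,MODR]
def load(n):
    z=np.load(n); return z['im'],{'position':z['pos'],'eef_rot':z['rot']}
E
python3 - <<'E'
from plant import *
from h import *
p=camera_params('wrist'); im,s=load('pics/w1.npz')
D={'B':(S([(30,187),(207,120),(290,336),(122,396),(134,207),(75,181),(164,149),(193,231),(107,262)],3.8,(310,210)),[.588,.208,np.radians(-159.5)]),
'A':(S([(627,42),(762,158),(573,338),(445,233),(673,151),(672,84),(735,150),(668,206),(606,150)],3.8,(310,210)),[.567,.334,np.radians(140)]),
'C':(S([(72,68),(350,36),(330,432),(66,455),(221,135),(150,70),(293,55),(290,203),(148,213)],5,(450,85)),[.437,.338,np.radians(185)])}
for n,(px,x0) in D.items():
    v,e,f=fit(p,s,px,MOD,x0); c,sn=np.cos(v[2]),np.sin(v[2])
    print(n,v[:2].round(4),np.degrees(v[2]).round(1),e.round(2),'sink',(v[:2]-.016*np.array([c,sn])).round(4)); 
px=S([(43,42),(487,120),(34,536),(255,330)],3.3,(105,170))
v,e,f=fit(p,s,px,[(-.09,-.07,.014),(-.09,.07,.014),(.09,-.07,.014),(0,0,.014)],[.58,.021,-.18]);print('tray',v[:2],np.degrees(v[2]),e,f.tolist())
E
```

```text
B [0.5863 0.2097] -158.0 1.01 sink [0.6012 0.2157]
A [0.5657 0.3345] 140.4 1.22 sink [0.578  0.3243]
C [0.4349 0.3395] 186.1 1.31 sink [0.4508 0.3412]
tray [0.57872069 0.02257481] -10.305805254064307 1.9342742033894431 [[-1.4, -2.2], [2.7, -1.5], [-0.3, 1.6], [-1.1, 3.1]]
```

Request:
drive_tool(steps=[[[17.3, 6.6, -27.5, 0, 0, 3.53, 48], [17.3, 6.6, -27.5, 0, 0, 3.53, 48], [17.3, 6.6, -27.5, 0, 0, 3.53, 48], [17.3, 6.6, -27.5, 0, 0, 3.53, 48], [17.3, 6.6, -27.5, 0, 0, 3.53, 48], [17.3, 6.6, -27.5, 0, 0, 3.53, 48], [0, 0, 0, 0, 0, 0, 48], [0, 0, 0, 0, 0, 0, 48], [0, 0, 0, 0, 0, 0, 48], [0, 0, 0, 0, 0, 0, 48]]])

```text
t: 3.53
position: [0.6026, 0.2146, 0.092]
eef_rot: [-0.289, 1.55, 0.289]
ft_force: [-0.1, -1.0, 0.9]
width: 0.566
```

```bash
cat >> h.py <<'E'
def snap(n,crop=None,f=1,a=1.0,cam='wrist'):
    from plant import sense,read_camera
    s=st(); im=read_camera(cam)
    np.savez(f'pics/{n}.npz',im=im,pos=s['position'],rot=s['eef_rot'])
    a_=im[:,:,::-1]
    if crop: x,y,w,h=crop; a_=a_[y:y+h,x:x+w]
    cv2.imwrite(f'pics/{n}.png',cv2.convertScaleAbs(cv2.resize(a_,None,fx=f,fy=f,interpolation=cv2.INTER_CUBIC),alpha=a)); return s,im
E
python3 -c "
from h import *
snap('w2')"
```

```text
t 3.53 pos [602.6 214.6  92. ] jaw 111.11 toolx [ 1.7e-03  5.0e-04 -1.0e+00] F [-0.1 -1.   0.9] w 0.566 j [ 0.24  0.69  1.66  0.    0.8  -1.7 ]
```

View pics/w2.png

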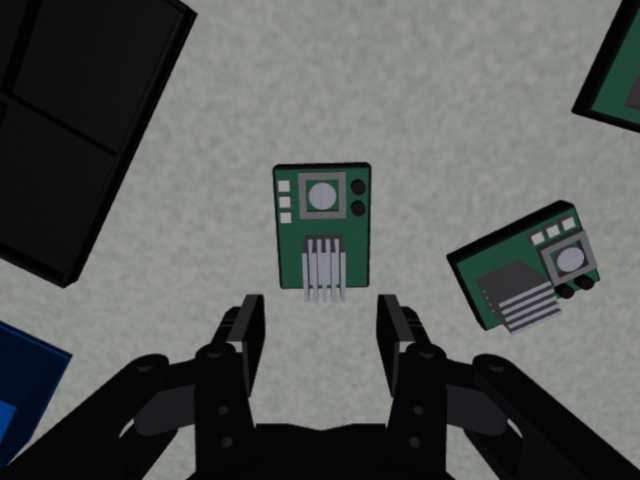

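```bash
python3 - <<'E'
from plant import *
from h import *
p=camera_params('wrist'); im,s=load('pics/w2.npz')
px=[(276,171),(370,168),(369,287),(281,288),(322,196),(298,172),(346,171),(347,218),(300,219)]
v,e,f=fit(p,s,px,MOD,[.587,.209,np.radians(-158.8)]); c,sn=np.cos(v[2]),np.sin(v[2])
print(v[:2].round(4),np.degrees(v[2]).round(1),e.round(2),'sink',(v[:2]-.016*np.array([c,sn])).round(4),f.tolist())
E
```

```text
[0.5866 0.2101] -157.6 1.99 sink [0.6014 0.2162] [[-4.1, -4.0], [2.6, -3.5], [1.1, 1.8], [-1.2, 2.7], [0.9, 0.7], [0.5, 1.3], [0.3, 1.1], [-0.6, 0.5], [0.4, 0.6]]
```

Request:
drive_tool(steps=[[[-1, 1.5, -5, 0, 0, 1.2, 48], [0, 0, -15, 0, 0, 0, 48], [0, 0, -15, 0, 0, 0, 48], [0, 0, -15, 0, 0, 0, 48], [0, 0, -8, 0, 0, 0, 48], [0, 0, 0, 0, 0, 0, 48], [0, 0, 0, 0, 0, 0, 15], [0, 0, 0, 0, 0, 0, 15], [0, 0, 0, 0, 0, 0, 15], [0, 0, 0, 0, 0, 0, 15]]])

```text
t: 4.42
position: [0.602, 0.2168, 0.0335]
eef_rot: [-0.307, 1.547, 0.307]
ft_force: [-0.6, -0.5, 4.9]
width: 0.244
```

Request:
drive_tool(steps=[[[0, 0, 0, 0, 0, 0, 15], [0, 0, 0, 0, 0, 0, 15], [0, 0, 8, 0, 0, 0, 15], [0, 0, 12, 0, 0, 0, 15], [0, 0, 15, 0, 0, 0, 15], [0, 0, 20, 0, 0, 0, 15], [0, 0, 15, 0, 0, 0, 15], [0, 0, 0, 0, 0, 0, 15], [0, 0, 0, 0, 0, 0, 15], [0, 0, 0, 0, 0, 0, 15]]])

```text
t: 5.25
position: [0.6012, 0.2166, 0.1019]
eef_rot: [-0.307, 1.55, 0.307]
ft_force: [0.0, 0.7, -2.3]
width: 0.248
```

```bash
python3 -c "
from h import *
snap('w3')"
```

```text
t 5.25 pos [601.2 216.6 101.9] jaw 112.40 toolx [-7.e-04 -1.e-04 -1.e+00] F [ 0.   0.7 -2.3] w 0.248 j [ 0.24  0.67  1.65  0.    0.82 -1.72]
```

View pics/w3.png

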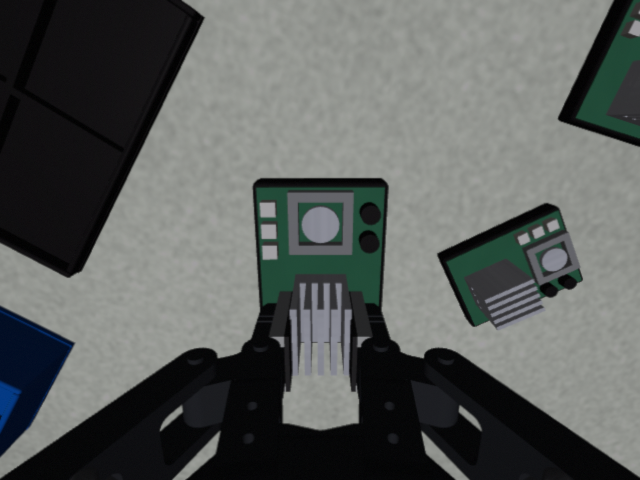

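```bash
cat >> h.py <<'E'
def held(n,disc,zb):
    # disc centre offset from TCP in tool axes with module bottom at zb
    from plant import camera_params
    im,s=load(f'pics/{n}.npz'); w=unproj(camera_params('wrist'),[disc],zb+.021,s)[0]
    d=w-s['position']; M=R.from_rotvec(s['eef_rot']).as_matrix(); t=M.T@d
    print('disc off along -toolz (module x)',(-t[2]*1000).round(1),'jaw',(t[1]*1000).round(1))
def bays(tx,ty,yaw,off=38):
    a=np.radians(yaw);Rm=np.array([[np.cos(a),-np.sin(a)],[np.sin(a),np.cos(a)]])
    for bx in(-44,44):
        for by in(-34,34):
            c=np.array([tx,ty])+Rm@[bx,by]; print((bx,by),'centre',c.round(1),'TCP for sink',(c+Rm@[off-22,0]).round(1))
E
python3 -c "
from h import *
held('w3',(320,224),.0684); bays(579.6,21.9,-10.5)"
```

```text
disc off along -toolz (module x) 39.6 jaw -0.6
(-44, -34) centre [530.1  -3.5] TCP for sink [545.9  -6.4]
(-44, 34) centre [542.5  63.3] TCP for sink [558.3  60.4]
(44, -34) centre [616.7 -19.5] TCP for sink [632.4 -22.5]
(44, 34) centre [629.1  47.3] TCP for sink [644.8  44.4]
```

Request:
drive_tool(steps=[[[0, 0, 15, 0, 0, 0, 15], [4, -28, 15, 0, 0, -4, 15], [4, -28, 10, 0, 0, -4, 15], [4, -28, 0, 0, 0, -4, 15], [4, -28, 0, 0, 0, -4, 15], [4, -28, 0, 0, 0, -4, 15], [4, -28, 0, 0, 0, -4, 15], [4, -28, 0, 0, 0, -4, 15], [4, -28, 0, 0, 0, -4, 15], [0, -15, 0, 0, 0, -1, 15]]])

```text
t: 6.13
position: [0.6337, -0.0251, 0.1412]
eef_rot: [0.149, 1.567, -0.15]
ft_force: [-0.3, -0.1, -1.1]
width: 0.247
```

Request:
drive_tool(steps=[[[0, 0, 0, 0, 0, 0, 15], [0, 0, 0, 0, 0, 0, 15], [0, 0, 0, 0, 0, 0, 15], [0, 0, 0, 0, 0, 0, 15], [0, 0, 0, 0, 0, 0, 15], [0, 0, 0, 0, 0, 0, 15], [0, 0, 0, 0, 0, 0, 15], [0, 0, 0, 0, 0, 0, 15], [0, 0, 0, 0, 0, 0, 15], [0, 0, 0, 0, 0, 0, 15]]])

```text
t: 6.97
position: [0.6335, -0.0223, 0.1424]
eef_rot: [0.145, 1.566, -0.145]
ft_force: [-1.3, -0.4, -2.3]
width: 0.246
```

```bash
python3 -c "
from h import *
snap('w4',f=1.25,a=1.6)"
```

```text
t 6.97 pos [633.5 -22.3 142.4] jaw 79.41 toolx [ 1.e-04  1.e-04 -1.e+00] F [-1.3 -0.4 -2.3] w 0.246 j [-0.14  0.61  1.64  0.    0.89 -1.53]
```

View pics/w4.png

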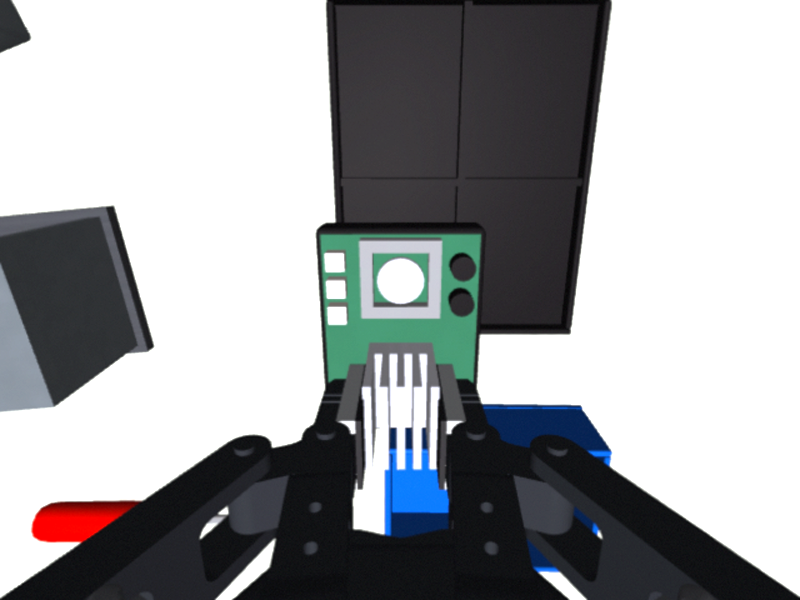

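```bash
python3 - <<'E'
from plant import *
from h import *
p=camera_params('wrist'); im,s=load('pics/w4.npz')
px=S([(459,181),(341,181.5),(582,181.5),(571,332)],1.25,(0,0))
v,e,f=fit(p,s,px,[(0,0,.014),(0,-.068,.014),(0,.068,.014),(.09,.07,.014)],[.58,.021,-.18]);print('tray',v[:2],np.degrees(v[2]),e,f.tolist())
bays(v[0]*1000,v[1]*1000,np.degrees(v[2]),39)
held('w4',(400/1.25-.1,280/1.25-.1),.1424-.0335)
E
```

```text
tray [0.5780215  0.02092022] -10.370762282453436 2.0556478913035403 [[1.2, 0.1], [-4.4, 0.2], [3.1, -0.9], [0.1, 1.6]]
(-44, -34) centre [528.6  -4.6] TCP for sink [545.3  -7.7]
(-44, 34) centre [540.9  62.3] TCP for sink [557.6  59.2]
(44, -34) centre [615.2 -20.4] TCP for sink [631.9 -23.5]
(44, 34) centre [627.4  46.4] TCP for sink [644.1  43.4]
disc off along -toolz (module x) 39.4 jaw -0.6
```

Request:
drive_tool(steps=[[[-1.2, -0.7, -15, 0, 0, 0.2, 15], [0, 0, -20, 0, 0, 0, 15], [0, 0, -20, 0, 0, 0, 15], [0, 0, -15, 0, 0, 0, 15], [0, 0, -10, 0, 0, 0, 15], [0, 0, -5, 0, 0, 0, 15], [0, 0, -5, 0, 0, 0, 15], [0, 0, -5, 0, 0, 0, 15], [0, 0, -5, 0, 0, 0, 15], [0, 0, -4, 0, 0, 0, 15]]])

```text
t: 7.85
position: [0.6325, -0.0231, 0.0383]
eef_rot: [0.142, 1.565, -0.142]
ft_force: [-0.4, 0.6, -1.4]
width: 0.247
```

```bash
python3 -c "
from h import *
snap('w5',f=1.25,a=1.6)"
```

```text
t 7.85 pos [632.5 -23.1  38.3] jaw 79.60 toolx [ 7.e-04 -0.e+00 -1.e+00] F [-0.4  0.6 -1.4] w 0.247 j [-0.14  0.75  1.7   0.    0.69 -1.53]
```

View pics/w5.png

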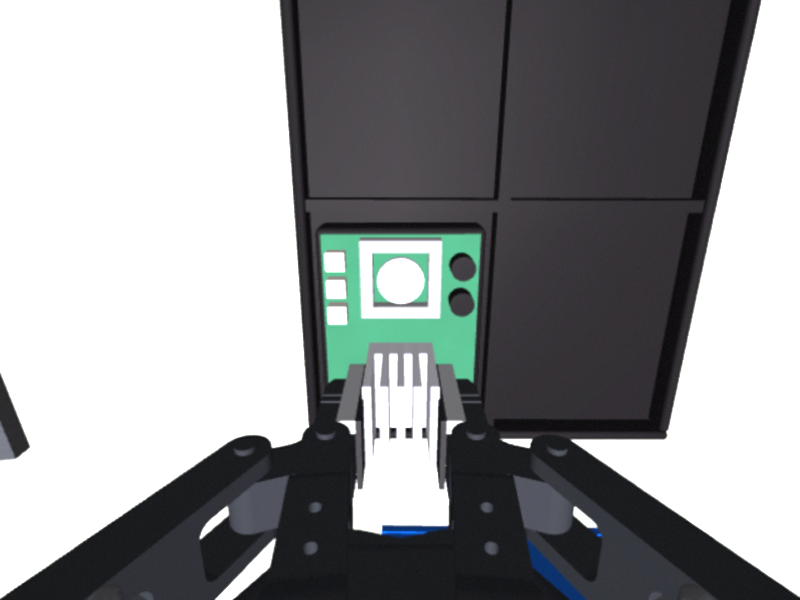

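Request:
drive_tool(steps=[[[0, 0, -0.6, 0, 0, 0, 15], [0, 0, 0, 0, 0, 0, 44], [0, 0, 0, 0, 0, 0, 44], [0, 0, 0, 0, 0, 0, 44], [0, 0, 15, 0, 0, 0, 48], [0, 0, 25, 0, 0, 0, 48], [0, 0, 30, 0, 0, 0, 48], [-6, 35, 0, 0, 0, -3, 48], [-6, 40, 0, 0, 0, -3, 48], [-6, 40, 0, 0, 0, -3, 48]]])

```text
t: 8.73
position: [0.6143, 0.0926, 0.1088]
eef_rot: [0.27, 1.552, -0.269]
ft_force: [0.7, 0.7, -0.5]
width: 0.562
```

Request:
drive_tool(steps=[[[-6, 40, 0, 0, 0, -3, 48], [-6, 40, 0, 0, 0, -3, 48], [-6, 40, 0, 0, 0, -3, 48], [-6, 40, 0, 0, 0, -3, 48], [-6, 40, 0, 0, 0, -3, 48], [-6, 32, -15, 0, 0, -3, 48], [0, 0, 0, 0, 0, -2.2, 48], [0, 0, 0, 0, 0, 0, 48], [0, 0, 0, 0, 0, 0, 48], [0, 0, 0, 0, 0, 0, 48]]])

```text
t: 9.57
position: [0.5788, 0.3232, 0.0932]
eef_rot: [0.541, 1.502, -0.54]
ft_force: [0.4, 0.2, 1.2]
width: 0.563
```

```bash
python3 -c "
from h import *
snap('w6',f=1.25,a=1.3)"
```

```text
t 9.57 pos [578.8 323.2  93.2] jaw 50.43 toolx [ 7.e-04  2.e-04 -1.e+00] F [0.4 0.2 1.2] w 0.563 j [ 0.41  0.71  1.59 -0.    0.84 -0.47]
```

View pics/w6.png

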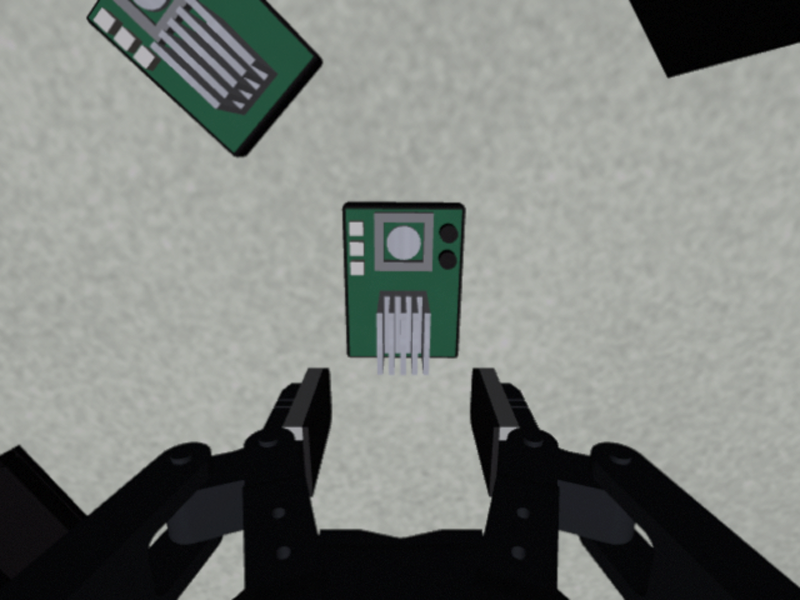

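```bash
python3 - <<'E'
from plant import *
from h import *
p=camera_params('wrist'); im,s=load('pics/w6.npz')
held('w6',(403.5/1.25-.1,242.5/1.25-.1),0)
px=S([(403.5,242.5),(374,214),(433,214),(433,271),(375,271)],1.25,(0,0))
v,e,f=fit(p,s,px,MOD[4:],[.567,.334,np.radians(140)]); c,sn=np.cos(v[2]),np.sin(v[2])
print(v[:2].round(4),np.degrees(v[2]).round(1),e.round(2),'sink',(v[:2]-.016*np.array([c,sn])).round(4))
E
```

```text
disc off along -toolz (module x) 39.6 jaw 1.0
[0.5663 0.3351] 140.7 0.37 sink [0.5787 0.325 ]
```

Request:
drive_tool(steps=[[[0.6, 0.8, -5, 0, 0, 0.3, 48], [0, 0, -15, 0, 0, 0, 48], [0, 0, -15, 0, 0, 0, 48], [0, 0, -15, 0, 0, 0, 48], [0, 0, -8, 0, 0, 0, 48], [0, 0, 0, 0, 0, 0, 48], [0, 0, 0, 0, 0, 0, 15], [0, 0, 0, 0, 0, 0, 15], [0, 0, 0, 0, 0, 0, 15], [0, 0, 0, 0, 0, 0, 15]]])

```text
t: 10.45
position: [0.5794, 0.3249, 0.0357]
eef_rot: [0.538, 1.502, -0.536]
ft_force: [0.5, 0.1, 3.8]
width: 0.245
```

Request:
drive_tool(steps=[[[0, 0, 0, 0, 0, 0, 15], [0, 0, 0, 0, 0, 0, 15], [0, 0, 8, 0, 0, 0, 15], [0, 0, 15, 0, 0, 0, 15], [0, 0, 25, 0, 0, 0, 15], [0, 0, 30, 0, 0, 0, 15], [0, 0, 27, 0, 0, 0, 15], [6, -20, 0, 0, 0, 3, 15], [6, -30, 0, 0, 0, 3, 15], [6, -30, 0, 0, 0, 3, 15]]])

```text
t: 11.28
position: [0.5966, 0.2445, 0.1406]
eef_rot: [0.411, 1.531, -0.411]
ft_force: [-0.0, 0.3, -1.9]
width: 0.246
```

```bash
python3 -c "
from h import *
st()
bays(579,21.5,-10.4,39)"
```

```text
t 11.28 pos [596.6 244.5 140.6] jaw 59.96 toolx [ 7.e-04  3.e-04 -1.e+00] F [-0.   0.3 -1.9] w 0.246 j [ 0.29  0.63  1.61  0.    0.9  -0.76]
(-44, -34) centre [529.6  -4. ] TCP for sink [546.3  -7.1]
(-44, 34) centre [541.9  62.9] TCP for sink [558.6  59.8]
(44, -34) centre [616.1 -19.9] TCP for sink [632.9 -23. ]
(44, 34) centre [628.4  47. ] TCP for sink [645.1  43.9]
```

Request:
drive_tool(steps=[[[7, -25, 0, 0, 0, 2.8, 15], [7, -30, 0, 0, 0, 2.8, 15], [7, -30, 0, 0, 0, 2.8, 15], [7, -30, 0, 0, 0, 2.8, 15], [7, -30, 0, 0, 0, 2.8, 15], [7, -30, 0, 0, 0, 2.8, 15], [5, -26, 0, 0, 0, 2.8, 15], [0, 0, -20, 0, 0, 0, 15], [0, 0, -20, 0, 0, 0, 15], [0, 0, -10, 0, 0, 0, 15]]])

```text
t: 12.12
position: [0.643, 0.0432, 0.088]
eef_rot: [0.147, 1.568, -0.147]
ft_force: [-0.2, 0.2, -2.5]
width: 0.25
```

```bash
python3 -c "
from h import *
snap('w7',f=1.25,a=1.6)"
```

```text
t 12.12 pos [643.   43.2  88. ] jaw 79.25 toolx [-2.5e-03  3.0e-04 -1.0e+00] F [-0.2  0.2 -2.5] w 0.250 j [-0.04  0.7   1.64  0.    0.8  -1.42]
```

View pics/w7.png

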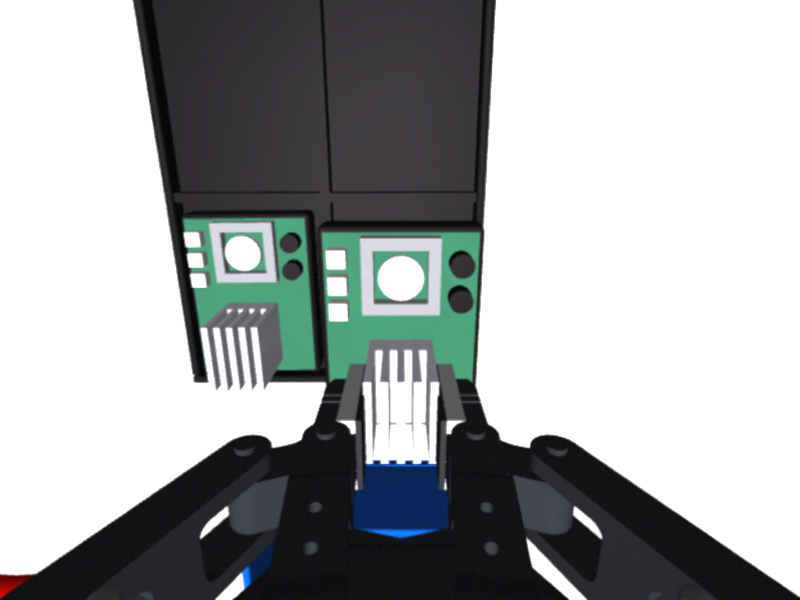

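Request:
drive_tool(steps=[[[0.8, 0.3, -10, 0, 0, 0.3, 15], [0, 0, -10, 0, 0, 0, 15], [0, 0, -10, 0, 0, 0, 15], [0, 0, -5, 0, 0, 0, 15], [0, 0, -5, 0, 0, 0, 15], [0, 0, -5, 0, 0, 0, 15], [0, 0, -4, 0, 0, 0, 15], [0, 0, 0, 0, 0, 0, 15], [0, 0, 0, 0, 0, 0, 15], [0, 0, 0, 0, 0, 0, 15]]])

```text
t: 13.0
position: [0.6448, 0.0441, 0.041]
eef_rot: [0.143, 1.566, -0.142]
ft_force: [0.4, -0.9, -2.5]
width: 0.247
```

```bash
python3 -c "
from h import *
snap('w8',f=1.25,a=1.2)"
```

```text
t 13.00 pos [644.8  44.1  41. ] jaw 79.60 toolx [ 4.e-04  1.e-04 -1.e+00] F [ 0.4 -0.9 -2.5] w 0.247 j [-0.03  0.76  1.66  0.    0.72 -1.42]
```

View pics/w8.png

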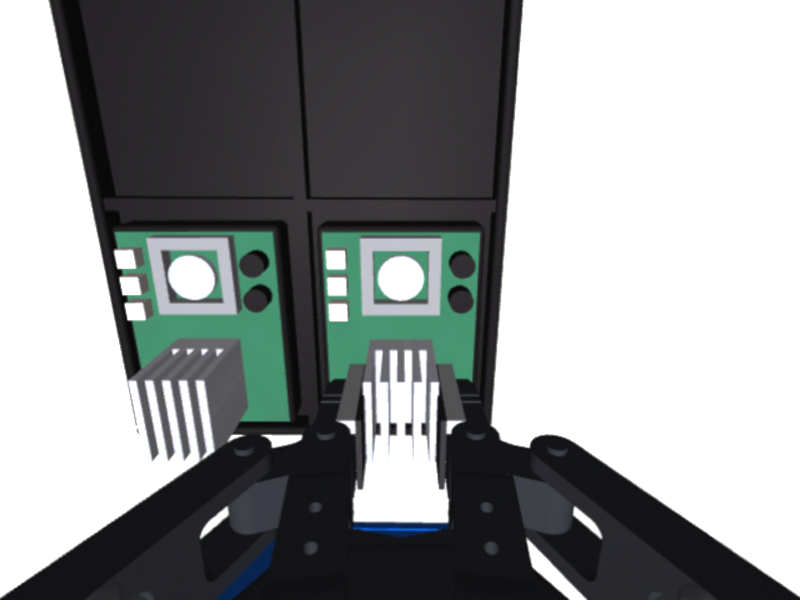

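Request:
drive_tool(steps=[[[0, 0, -1.5, 0, 0, 0, 15], [0, 0, 0, 0, 0, 0, 15], [0, 0, 0, 0, 0, 0, 44], [0, 0, 0, 0, 0, 0, 44], [0, 0, 0, 0, 0, 0, 44], [0, 0, 15, 0, 0, 0, 48], [0, 0, 25, 0, 0, 0, 48], [0, 0, 30, 0, 0, 0, 48], [-14, 21, 0, 0, 0, 1.2, 48], [-20, 30, 0, 0, 0, 1.7, 48]]])

```text
t: 13.88
position: [0.6122, 0.0938, 0.111]
eef_rot: [0.105, 1.564, -0.104]
ft_force: [-0.9, 0.8, -0.7]
width: 0.561
```

Request:
drive_tool(steps=[[[-20, 31, 0, 0, 0, 1.7, 48], [-20, 31, 0, 0, 0, 1.7, 48], [-20, 31, 0, 0, 0, 1.7, 48], [-20, 31, 0, 0, 0, 1.7, 48], [-20, 31, 0, 0, 0, 1.7, 48], [-20, 31, 0, 0, 0, 1.7, 48], [-20, 30, 0, 0, 0, 1.7, 48], [-20, 30, -15, 0, 0, 1.7, 48], [0, 0, 0, 0, 0, 0, 48], [0, 0, 0, 0, 0, 0, 48]]])

```text
t: 14.72
position: [0.4494, 0.3423, 0.0938]
eef_rot: [-0.086, 1.57, 0.086]
ft_force: [0.9, 0.3, -0.1]
width: 0.561
```

```bash
python3 -c "
from h import *
snap('w9',f=1.25,a=1.2)"
```

```text
t 14.72 pos [449.4 342.3  93.8] jaw 96.28 toolx [-9.e-04 -5.e-04 -1.e+00] F [ 0.9  0.3 -0.1] w 0.561 j [ 0.53  0.6   1.85  0.    0.69 -1.15]
```

View pics/w9.png

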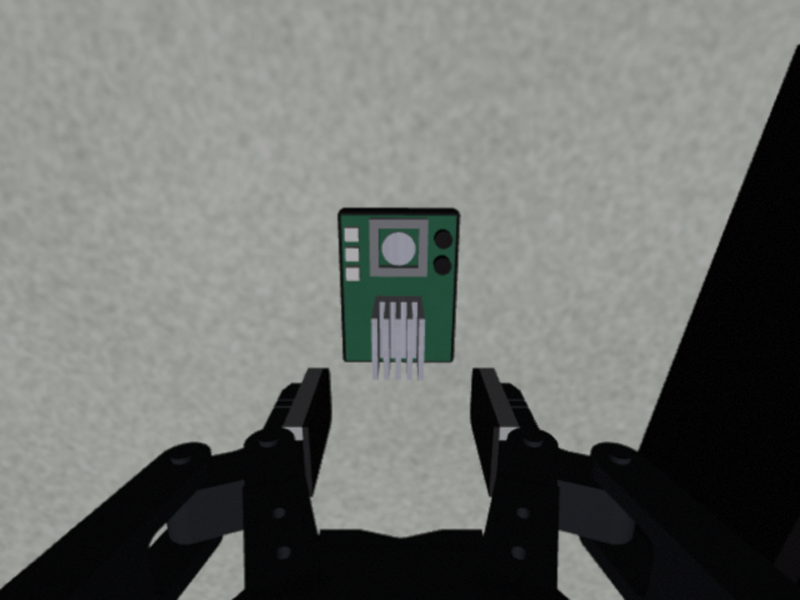

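```bash
python3 - <<'E'
from plant import *
from h import *
p=camera_params('wrist'); im,s=load('pics/w9.npz')
held('w9',(399/1.25-.1,248.5/1.25-.1),0)
px=S([(399,248.5),(370,220),(428,220),(427,276),(370,276)],1.25,(0,0))
v,e,f=fit(p,s,px,MOD[4:],[.435,.334,np.radians(186)]); c,sn=np.cos(v[2]),np.sin(v[2])
print(v[:2].round(4),np.degrees(v[2]).round(1),e.round(2),'sink',(v[:2]-.016*np.array([c,sn])).round(4))
E
```

```text
disc off along -toolz (module x) 37.1 jaw -1.1
[0.4347 0.3393] 186.0 0.4 sink [0.4506 0.341 ]
```

Request:
drive_tool(steps=[[[2, -1, -5, 0, 0, -0.2, 48], [0, 0, -15, 0, 0, 0, 48], [0, 0, -15, 0, 0, 0, 48], [0, 0, -15, 0, 0, 0, 48], [0, 0, -8, 0, 0, 0, 48], [0, 0, 0, 0, 0, 0, 48], [0, 0, 0, 0, 0, 0, 15], [0, 0, 0, 0, 0, 0, 15], [0, 0, 0, 0, 0, 0, 15], [0, 0, 0, 0, 0, 0, 15]]])

```text
t: 15.6
position: [0.4533, 0.3402, 0.0372]
eef_rot: [-0.08, 1.568, 0.081]
ft_force: [1.1, -2.3, 4.3]
width: 0.252
```

Request:
drive_tool(steps=[[[0, 0, 0, 0, 0, 0, 15], [0, 0, 0, 0, 0, 0, 15], [0, 0, 8, 0, 0, 0, 15], [0, 0, 15, 0, 0, 0, 15], [0, 0, 25, 0, 0, 0, 15], [0, 0, 30, 0, 0, 0, 15], [0, 0, 27, 0, 0, 0, 15], [9, -20, 0, 0, 0, -1.4, 15], [12, -30, 0, 0, 0, -1.7, 15], [12, -30, 0, 0, 0, -1.7, 15]]])

```text
t: 16.43
position: [0.4856, 0.2597, 0.1423]
eef_rot: [-0.015, 1.57, 0.016]
ft_force: [0.1, 0.5, -2.4]
width: 0.245
```

```bash
python3 -c "
from h import *
snap('w10')"
```

```text
t 16.43 pos [485.6 259.7 142.3] jaw 91.14 toolx [ 1.1e-03  6.0e-04 -1.0e+00] F [ 0.1  0.5 -2.4] w 0.245 j [ 0.37  0.52  1.85  0.    0.77 -1.22]
```

View pics/w10.png

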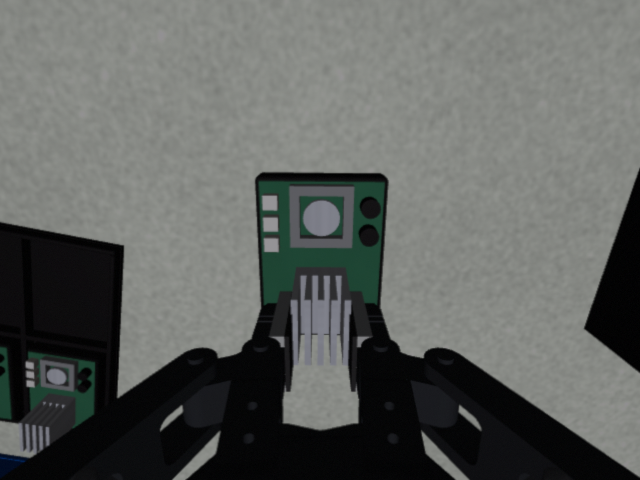

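```bash
python3 -c "
from h import *
held('w10',(322,218),.1423-.036)"
```

```text
disc off along -toolz (module x) 41.2 jaw 0.2
```

Request:
drive_tool(steps=[[[11, -26, 0, 0, 0, -1.7, 15], [11, -30, 0, 0, 0, -1.7, 15], [11, -30, 0, 0, 0, -1.7, 15], [11, -30, 0, 0, 0, -1.7, 15], [11, -30, 0, 0, 0, -1.7, 15], [11, -30, 0, 0, 0, -1.7, 15], [8, -24, 0, 0, 0, -1.3, 15], [0, 0, -20, 0, 0, 0, 15], [0, 0, -20, 0, 0, 0, 15], [0, 0, -10, 0, 0, 0, 15]]])

```text
t: 17.32
position: [0.559, 0.0596, 0.0899]
eef_rot: [0.143, 1.568, -0.143]
ft_force: [-0.5, 0.5, -2.6]
width: 0.249
```

```bash
python3 -c "
from h import *
snap('w11',f=1.25,a=1.4)"
```

```text
t 17.32 pos [559.   59.6  89.9] jaw 79.55 toolx [-2.e-03  2.e-04 -1.e+00] F [-0.5  0.5 -2.6] w 0.249 j [-0.01  0.61  1.86  0.    0.68 -1.4 ]
```

View pics/w11.png

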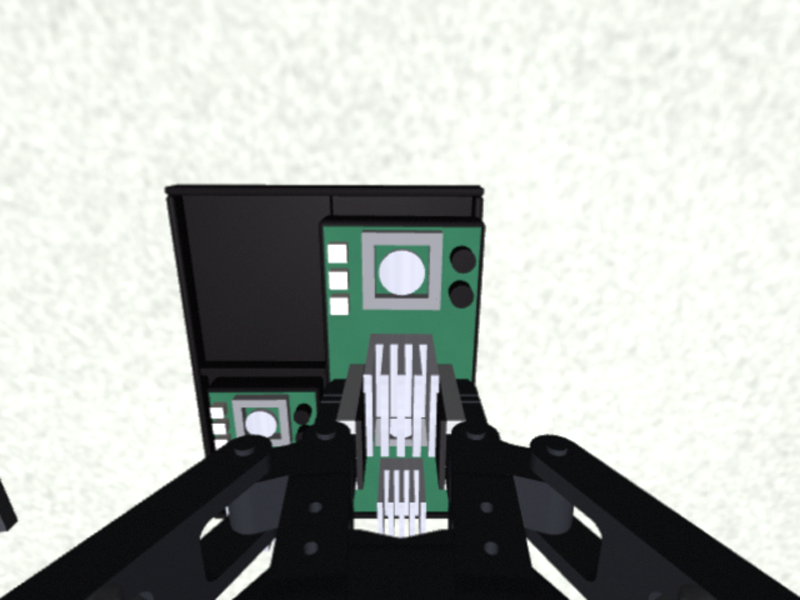

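Request:
drive_tool(steps=[[[0.8, 0, -10, 0, 0, 0, 15], [0, 0, -10, 0, 0, 0, 15], [0, 0, -10, 0, 0, 0, 15], [0, 0, -5, 0, 0, 0, 15], [0, 0, -5, 0, 0, 0, 15], [0, 0, -5, 0, 0, 0, 15], [0, 0, -4, 0, 0, 0, 15], [0, 0, 0, 0, 0, 0, 15], [0, 0, 0, 0, 0, 0, 15], [0, 0, 0, 0, 0, 0, 15]]])

```text
t: 18.2
position: [0.5607, 0.0601, 0.0425]
eef_rot: [0.143, 1.566, -0.142]
ft_force: [0.1, -0.6, -1.3]
width: 0.251
```

```bash
python3 -c "
from h import *
snap('w12',f=1.25,a=1.4)"
```

```text
t 18.20 pos [560.7  60.1  42.5] jaw 79.60 toolx [ 4.e-04  1.e-04 -1.e+00] F [ 0.1 -0.6 -1.3] w 0.251 j [-0.01  0.68  1.88  0.    0.58 -1.4 ]
```

View pics/w12.png

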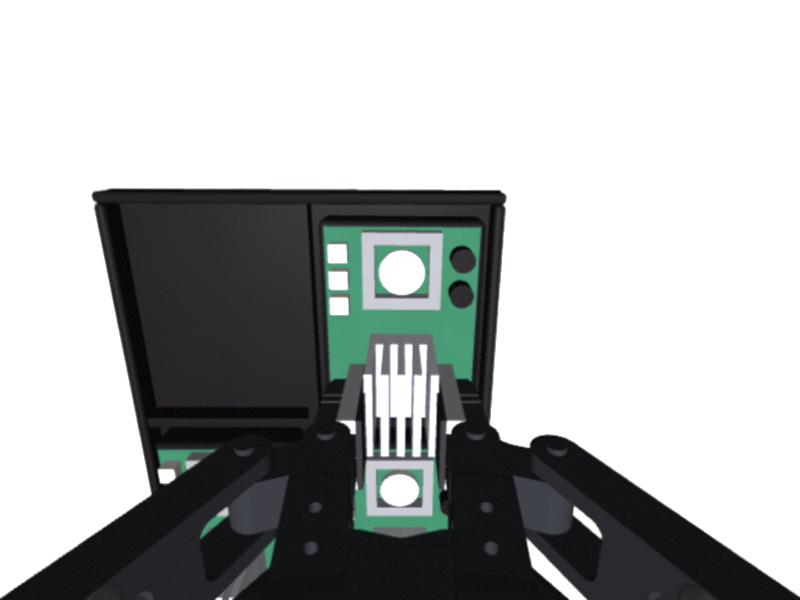

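Request:
drive_tool(steps=[[[0, 0, -2.3, 0, 0, 0, 15], [0, 0, 0, 0, 0, 0, 15], [0, 0, 0, 0, 0, 0, 44], [0, 0, 0, 0, 0, 0, 44], [0, 0, 0, 0, 0, 0, 44], [0, 0, 15, 0, 0, 0, 48], [0, 0, 25, 0, 0, 0, 48], [0, 0, 35, 0, 0, 0, 48], [-6, -15, 40, 0, 0, 0, 48], [-6, -20, 40, 0, 0, 0, 48]]])

```text
t: 19.08
position: [0.5488, 0.0276, 0.1919]
eef_rot: [0.141, 1.567, -0.141]
ft_force: [0.6, -0.5, 0.2]
width: 0.563
```

Request:
drive_tool(steps=[[[-4, -5, 20, 0, 0, 0, 48], [0, 0, 0, 0, 0, 0, 48], [0, 0, 0, 0, 0, 0, 48], [0, 0, 0, 0, 0, 0, 48], [0, 0, 0, 0, 0, 0, 48], [0, 0, 0, 0, 0, 0, 48], [0, 0, 0, 0, 0, 0, 48], [0, 0, 0, 0, 0, 0, 48], [0, 0, 0, 0, 0, 0, 48], [0, 0, 0, 0, 0, 0, 48]]])

```text
t: 19.92
position: [0.5452, 0.0222, 0.2103]
eef_rot: [0.142, 1.566, -0.142]
ft_force: [-0.4, -0.4, -0.1]
width: 0.569
```

```bash
python3 -c "
from h import *
snap('w13',f=1.25,a=1.4)
snap('t13',cam='top')"
```

```text
t 19.92 pos [545.2  22.2 210.3] jaw 79.61 toolx [-3.e-04  1.e-04 -1.e+00] F [-0.4 -0.4 -0.1] w 0.569 j [-0.08  0.42  1.8   0.    0.93 -1.47]
t 19.97 pos [545.2  22.2 210.4] jaw 79.61 toolx [-2.e-04  1.e-04 -1.e+00] F [ 0.2  0.4 -0.2] w 0.562 j [-0.08  0.42  1.8   0.    0.93 -1.47]
```

View pics/w13.png

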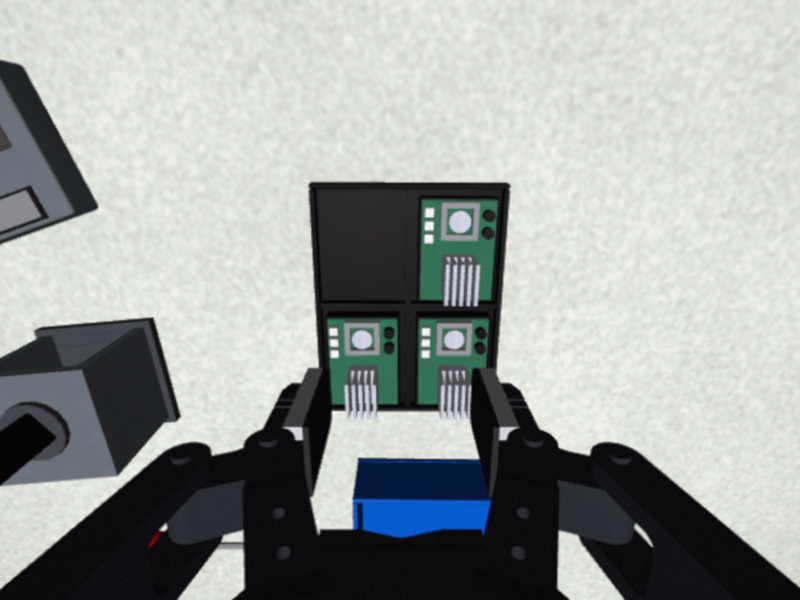

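View pics/t13.png

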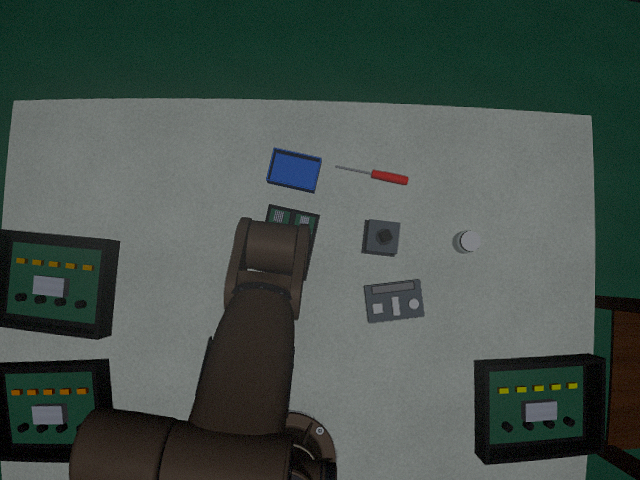

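Request:
drive_tool(steps=[[[1, -30, 3, 0, 0, 0, 48], [1, -30, 3, 0, 0, 0, 48], [1, -30, 3, 0, 0, 0, 48], [1, -30, 3, 0, 0, 0, 48], [1, -30, 3, 0, 0, 0, 48], [1, -30, 3, 0, 0, 0, 48], [1, -30, 2, 0, 0, 0, 48], [1, -30, 0, 0, 0, 0, 48], [0, -5, 0, 0, 0, 0, 48], [0, 0, 0, 0, 0, 0, 48]]])

```text
t: 20.85
position: [0.5529, -0.2245, 0.2302]
eef_rot: [0.145, 1.566, -0.144]
ft_force: [0.1, 0.5, -0.2]
width: 0.56
```

```bash
python3 -c "
from h import *
from plant import camera_params
snap('w14',f=1.25,a=1.6)
im,s=load('pics/w13.npz')
print(unproj(camera_params('wrist'),S([(460,222),(362,340),(454,340)],1.25,(0,0)),.025,s)*1000)"
```

```text
t 20.85 pos [ 552.9 -224.5  230.2] jaw 79.46 toolx [-1.e-04  1.e-04 -1.e+00] F [ 0.1  0.5 -0.2] w 0.560 j [-0.5   0.47  1.65  0.    1.03 -1.88]
[[521.11075718  67.50107369  25.        ]
 [594.43079624 -16.32831968  25.        ]
 [606.78747219  50.77334239  25.        ]]
```

View pics/w14.png

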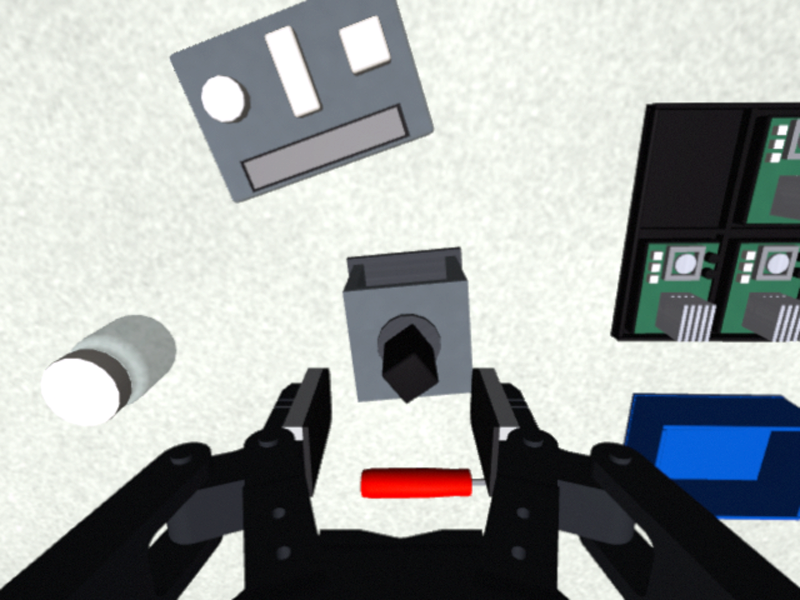

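Zoom on the handle.

```bash
python3 -c "
from h import *
im,s=load('pics/w14.npz')
a=im[185:330,270:390,::-1]; a=cv2.resize(a,None,fx=5,fy=4,interpolation=cv2.INTER_CUBIC) if 0 else cv2.resize(a,None,fx=4,fy=4,interpolation=cv2.INTER_CUBIC)
cv2.imwrite('pics/c14.png',cv2.convertScaleAbs(a,alpha=2.2,beta=20))"
```

```text
(no output)
```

View pics/c14.png

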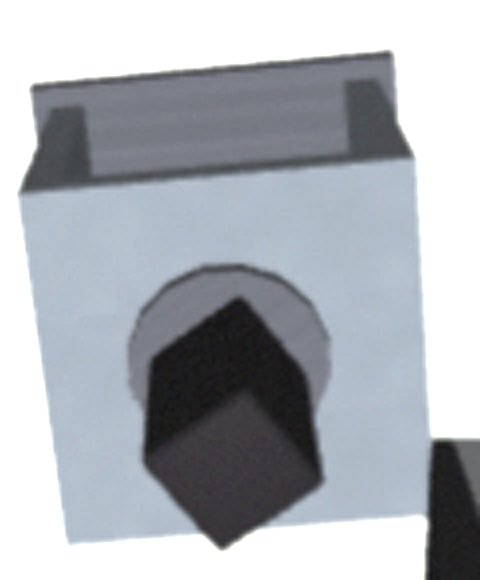

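```bash
python3 -c "
from h import *
from plant import camera_params
im,s=load('pics/w14.npz'); p=camera_params('wrist')
w=unproj(p,S([(145,460),(240,387),(322,480),(222,548)],4,(270,185)),.131,s)[:,:2]*1000
print(w.round(1).tolist(),w.mean(0))
for i in range(4):
  d=w[(i+1)%4]-w[i]; print(np.hypot(*d),np.degrees(np.arctan2(d[1],d[0])))
q=unproj(p,S([(22,192),(412,158),(427,515),(70,542)],4,(270,185)),.08,s)[:,:2]*1000
print(q.round(1).tolist(),q.mean(0))
for i in range(4):
  d=q[(i+1)%4]-q[i]; print(np.hypot(*d),np.degrees(np.arctan2(d[1],d[0])))
"
```

```text
[[589.7, -241.9], [579.1, -223.4], [599.1, -212.5], [609.0, -231.9]] [ 594.22004194 -227.4390894 ]
21.31460377957125 119.61170703178043
22.71735909060946 28.59153514772775
21.842761993492473 -62.86162211815727
21.79025363571501 -152.78776167020615
[[552.7, -261.4], [560.0, -184.2], [639.2, -192.2], [631.6, -268.6]] [ 595.88597999 -226.62079705]
77.5196130351978 84.60379063714807
79.55750112220974 -5.7622518617248835
76.81142073009674 -95.70509843332688
79.14203448082034 174.74934122364286
```

Request:
drive_tool(steps=[[[5.3, -0.2, -8, 0, 0, -6.4, 55], [5.3, -0.2, -8, 0, 0, -6.4, 55], [5.3, -0.2, -8, 0, 0, -6.4, 55], [5.3, -0.2, -8, 0, 0, -6.4, 55], [5.3, -0.2, -8, 0, 0, -6.4, 55], [5.3, -0.2, -8, 0, 0, -6.4, 55], [5.3, -0.2, -8, 0, 0, -6.4, 55], [5.3, -0.2, -8, 0, 0, -6.4, 55], [0, 0, 0, 0, 0, 0, 55], [0, 0, 0, 0, 0, 0, 55]]])

```text
t: 21.73
position: [0.5956, -0.223, 0.1663]
eef_rot: [0.833, 1.406, -0.833]
ft_force: [0.8, 0.3, -0.3]
width: 0.647
```

```bash
python3 -c "
from h import *
snap('w15',f=1.25,a=2.2)"
```

```text
t 21.73 pos [ 595.6 -223.   166.3] jaw 28.69 toolx [-9.e-04  6.e-04 -1.e+00] F [ 0.8  0.3 -0.3] w 0.647 j [-0.46  0.59  1.61  0.    0.94 -0.96]
```

View pics/w15.png

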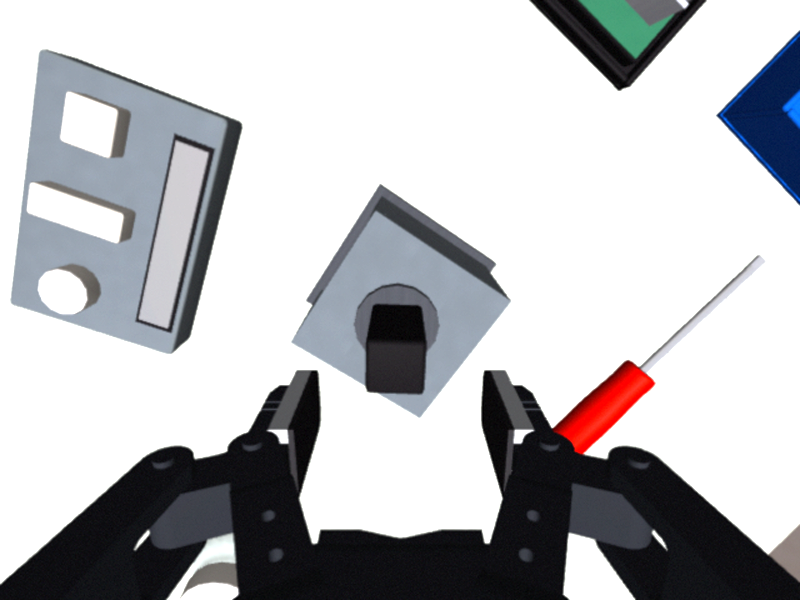

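```bash
python3 -c "
from h import *
from plant import camera_params
im,s=load('pics/w15.npz'); p=camera_params('wrist')
a=cv2.resize(im[255:325,280:355,::-1],None,fx=8,fy=8,interpolation=cv2.INTER_CUBIC); cv2.imwrite('pics/c15.png',cv2.convertScaleAbs(a,alpha=3,beta=20))
a=unproj(p,S([(396,365)],1.25,(0,0)),.131,s)[0]
print(a*1000,(a-s['position'])*1000, proj(p,[s['position']*[1,1,0]+[0,0,.131]],s)*1.25)"
```

```text
[ 594.78560012 -225.84015797  131.        ] [ -0.76473473  -2.81677372 -35.29636948] [[401.0063667  360.01378184]]
```

View pics/c15.png

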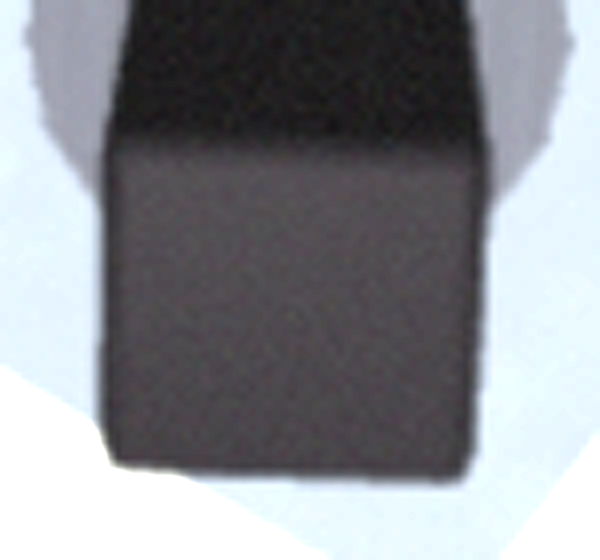

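Request:
drive_tool(steps=[[[-0.5, -3.4, 0, 0, 0, -1.5, 55], [0, 0, -5, 0, 0, 0, 55], [0, 0, -10, 0, 0, 0, 55], [0, 0, -10, 0, 0, 0, 55], [0, 0, -10, 0, 0, 0, 55], [0, 0, -10, 0, 0, 0, 55], [0, 0, -8, 0, 0, 0, 55], [0, 0, -7, 0, 0, 0, 55], [0, 0, 0, 0, 0, 0, 55], [0, 0, 0, 0, 0, 0, 55]]])

```text
t: 22.62
position: [0.5951, -0.2278, 0.1061]
eef_rot: [0.857, 1.396, -0.857]
ft_force: [-0.3, 0.0, 0.1]
width: 0.646
```

```bash
python3 -c "
from h import *
snap('w16',f=1.25,a=2.2)"
```

```text
t 22.62 pos [ 595.1 -227.8  106.1] jaw 26.91 toolx [-5.e-04  3.e-04 -1.e+00] F [-0.3  0.   0.1] w 0.646 j [-0.47  0.66  1.65  0.    0.82 -0.94]
```

View pics/w16.png

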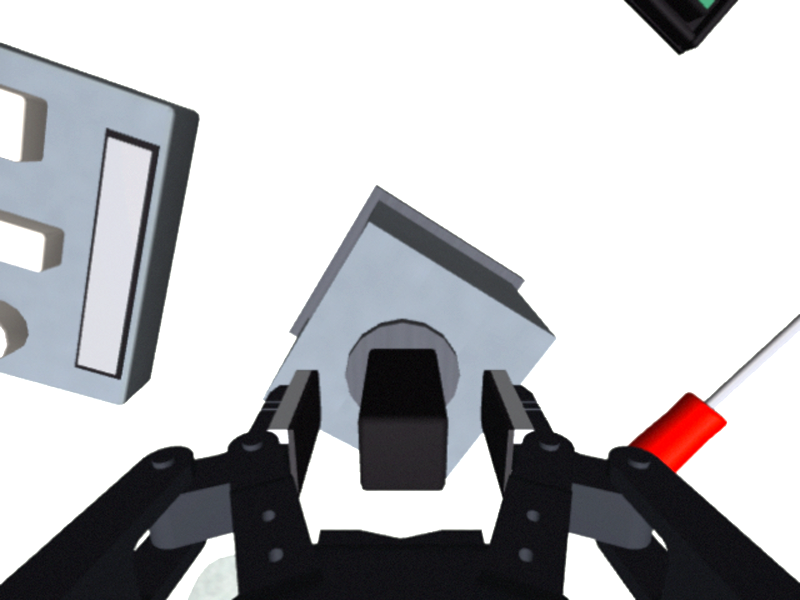

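```bash
python3 -c "
from h import *
from plant import camera_params
im,s=load('pics/w16.npz'); p=camera_params('wrist')
a=cv2.resize(im[325:400,280:365,::-1],None,fx=8,fy=8,interpolation=cv2.INTER_CUBIC); cv2.imwrite('pics/c16.png',cv2.convertScaleAbs(a,alpha=3,beta=20))
print(proj(p,[s['position']*[1,1,0]+[0,0,.131]],s)*1.25)
for d in [(0,0),(.001,0),(0,.001)]: print(proj(p,[s['position']*[1,1,0]+[d[0],d[1],.131]],s)*1.25)
im,s=load('pics/w15.npz');print(unproj(p,[(316.6,293.5)],.131,s))"
```

```text
[[401.21354021 458.37638731]]
[[401.21354021 458.37638731]]
[[404.54456933 459.80452519]]
[[402.90950364 455.5497912 ]]
[[ 0.59517138 -0.22662734  0.131     ]]
```

View pics/c16.png

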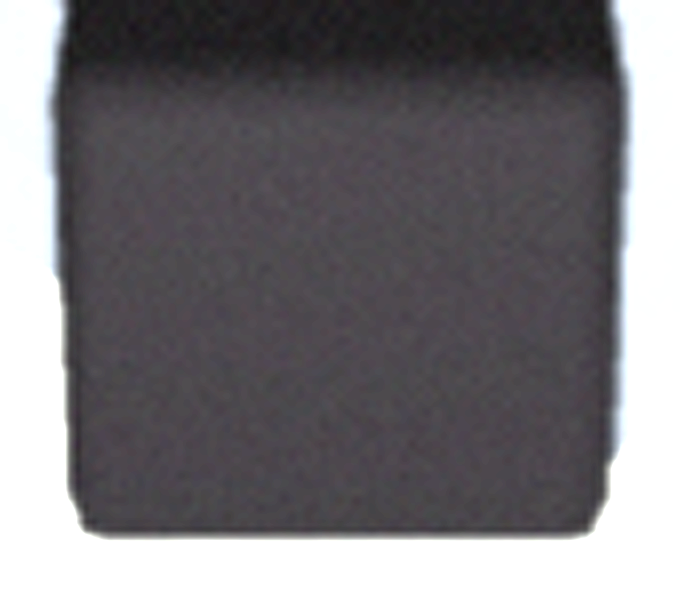

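Request:
drive_tool(steps=[[[0, 1.2, 0, 0, 0, 0, 55], [0, 0, 0, 0, 0, 0, 55], [0, 0, 0, 0, 0, 0, 30], [0, 0, 0, 0, 0, 0, 15], [0, 0, 0, 0, 0, 0, 15], [0, 0, 0, 0, 0, 0, 15], [0, 0, 0, 0, 0, 0, 15], [0, 0, 0, 0, 0, 0, 15], [0, 0, 0, 0, 0, 0, 15], [0, 0, 0, 0, 0, 0, 15]]], newtons=80)

```text
t: 23.5
position: [0.5953, -0.2268, 0.107]
eef_rot: [0.857, 1.395, -0.857]
ft_force: [-0.6, -0.6, 6.0]
width: 0.271
```

```bash
python3 -c "
from h import *
snap('w17',f=1.25,a=2.2)"
```

```text
t 23.50 pos [ 595.3 -226.8  107. ] jaw 26.90 toolx [ 7.e-04 -3.e-04 -1.e+00] F [-0.6 -0.6  6. ] w 0.271 j [-0.47  0.66  1.66  0.    0.82 -0.94]
```

View pics/w17.png

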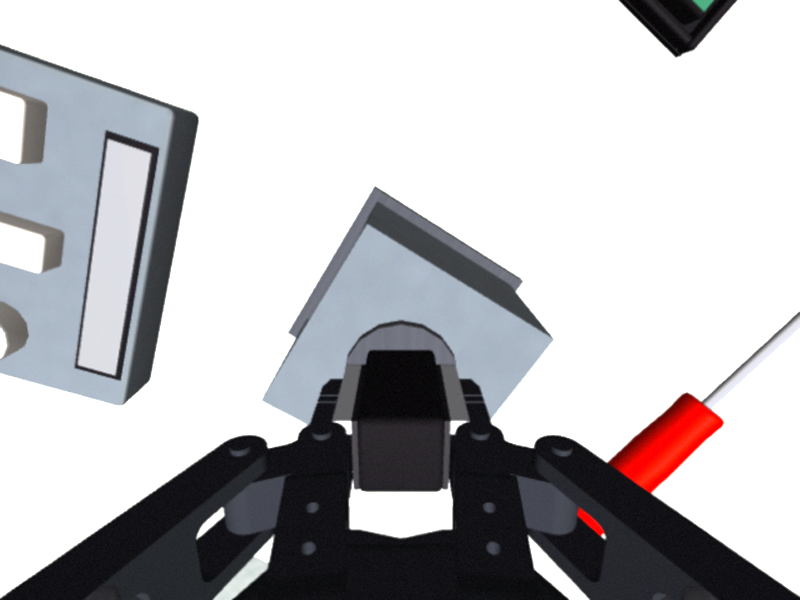

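Request:
drive_tool(steps=[[[0, 0, 3, 0, 0, 0, 15], [0, 0, 7, 0, 0, 0, 15], [0, 0, 12, 0, 0, 0, 15], [0, 0, 15, 0, 0, 0, 15], [0, 0, 15, 0, 0, 0, 15], [0, 0, 15, 0, 0, 0, 15], [0, 0, 15, 0, 0, 0, 15], [0, 0, 8, 0, 0, 0, 15], [0, 0, 0, 0, 0, 0, 15], [0, 0, 0, 0, 0, 0, 15]]])

```text
t: 24.38
position: [0.595, -0.2266, 0.1968]
eef_rot: [0.857, 1.395, -0.857]
ft_force: [-0.1, 0.2, -2.5]
width: 0.266
```

```bash
python3 -c "
from h import *
snap('w18',f=1.25,a=1.5); snap('s18',cam='scene',crop=(180,180,250,180),f=3,a=1.8)"
```

```text
t 24.38 pos [ 595.  -226.6  196.8] jaw 26.90 toolx [ 6.e-04 -2.e-04 -1.e+00] F [-0.1  0.2 -2.5] w 0.266 j [-0.47  0.56  1.58  0.    1.   -0.94]
t 24.43 pos [ 594.8 -226.5  196.1] jaw 26.90 toolx [-5.e-04  4.e-04 -1.e+00] F [-0.   0.1 -3.3] w 0.267 j [-0.47  0.56  1.58  0.    1.   -0.94]
```

View pics/w18.png

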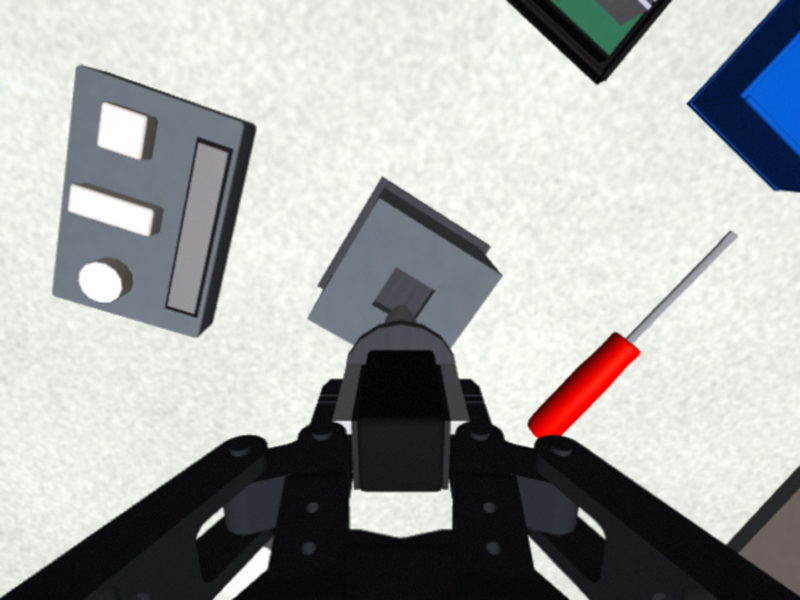

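View pics/s18.png

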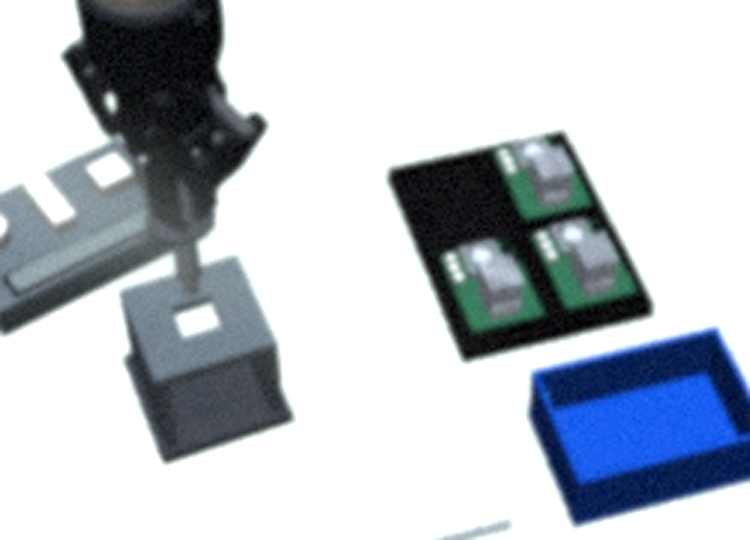

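```bash
python3 -c "
from h import *
from plant import camera_params
im,s=load('pics/w18.npz'); p=camera_params('wrist')
print('tip',proj(p,[s['position']-[0,0,.092]],s)*1.25)
print('hole',unproj(p,S([(373,302),(435,290),(404,294),(397,267)],1.25,(0,0)),.08,s)*1000)
a=cv2.resize(im[200:270,280:365,::-1],None,fx=8,fy=8,interpolation=cv2.INTER_CUBIC); cv2.imwrite('pics/c18.png',cv2.convertScaleAbs(a,alpha=2,beta=20))"
```

```text
tip [[400.70214874 311.29702968]]
hole [[ 582.48354162 -236.57073082   80.        ]
 [ 610.34054326 -214.53565871   80.        ]
 [ 595.93609053 -224.45734915   80.        ]
 [ 585.42625628 -212.31675212   80.        ]]
```

View pics/c18.png

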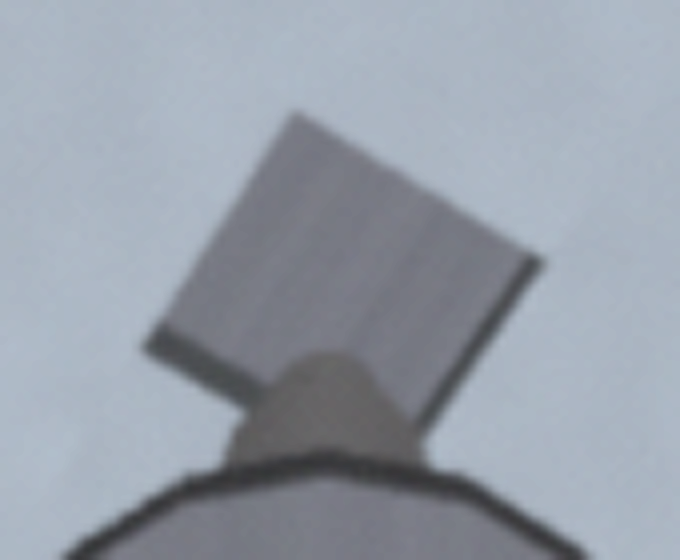

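Request:
drive_tool(steps=[[[0, 15, 0, 0, 0, 0, 15], [0, 30, 0, 0, 0, 0, 15], [0, 35, 0, 0, 0, 0, 15], [0, 35, 0, 0, 0, 0, 15], [0, 35, 0, 0, 0, 0, 15], [0, 30, 0, 0, 0, 0, 15], [-0.5, 20, 0, 0, 0, 0, 15], [0, 10, -5, 0, 0, 0, 15], [0, 0, -10, 0, 0, 0, 15], [0, 0, -15, 0, 0, 0, 15]]])

```text
t: 25.32
position: [0.5948, -0.0166, 0.166]
eef_rot: [0.856, 1.395, -0.855]
ft_force: [0.5, -1.3, -1.7]
width: 0.272
```

Request:
drive_tool(steps=[[[0, 0, -15, 0, 0, 0, 15], [0, 0, -12, 0, 0, 0, 15], [0, 0, -7, 0, 0, 0, 15], [0, 0, 0, 0, 0, 0, 15], [0, 0, 0, 0, 0, 0, 15], [0, 0, 0, 0, 0, 0, 15], [0, 0, 0, 0, 0, 0, 15], [0, 0, 0, 0, 0, 0, 15], [0, 0, 0, 0, 0, 0, 15], [0, 0, 0, 0, 0, 0, 15]]])

```text
t: 26.15
position: [0.5947, -0.0167, 0.1329]
eef_rot: [0.857, 1.395, -0.856]
ft_force: [0.2, 0.1, -2.5]
width: 0.271
```

```bash
python3 -c "
from h import *
from plant import camera_params
s,im=snap('w19',crop=(240,180,160,110),f=5,a=1.3)
p=camera_params('wrist')
print('tip',(proj(p,[s['position']-[0,0,.092]],s)-[240,180]+.5)*5-.5,'tip on disc plane',(proj(p,[s['position']*[1,1,0]+[0,0,.025]],s)-[240,180]+.5)*5-.5)"
```

```text
t 26.15 pos [594.7 -16.7 132.9] jaw 26.91 toolx [ 7.e-04 -1.e-04 -1.e+00] F [ 0.2  0.1 -2.5] w 0.271 j [-0.14  0.58  1.75  0.    0.81 -0.61]
tip [[404.69182254 347.2235766 ]] tip on disc plane [[404.52526176 307.95363943]]
```

View pics/w19.png

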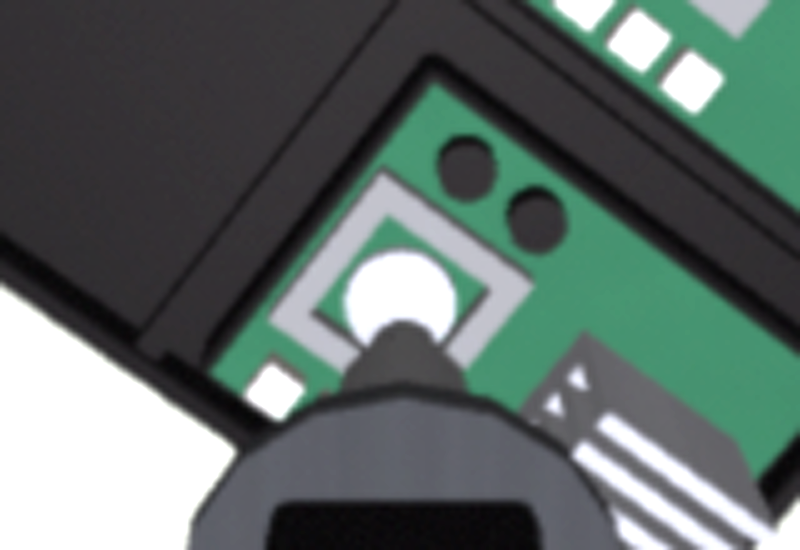

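Request:
drive_tool(steps=[[[-0.6, 0.2, 0, 0, 0, 0, 15], [0, 0, -3, 0, 0, 0, 15], [0, 0, -4, 0, 0, 0, 15], [0, 0, -4, 0, 0, 0, 15], [0, 0, -2, 0, 0, 0, 15], [0, 0, -1, 0, 0, 0, 15], [0, 0, -1, 0, 0, 0, 15], [0, 0, -0.5, 0, 0, 0, 15], [0, 0, -0.5, 0, 0, 0, 15], [0, 0, -0.5, 0, 0, 0, 15]]])

```text
t: 27.03
position: [0.5941, -0.0165, 0.1166]
eef_rot: [0.857, 1.395, -0.857]
ft_force: [-1.1, -0.8, 5.9]
width: 0.271
```

```bash
python3 -c "
from h import *
from plant import camera_params
s,im=snap('w20',crop=(240,180,160,110),f=5,a=1.3)"
```

```text
t 27.03 pos [594.1 -16.5 116.6] jaw 26.90 toolx [ 6.e-04 -1.e-04 -1.e+00] F [-1.1 -0.8  5.9] w 0.271 j [-0.14  0.6   1.76 -0.    0.78 -0.61]
```

View pics/w20.png

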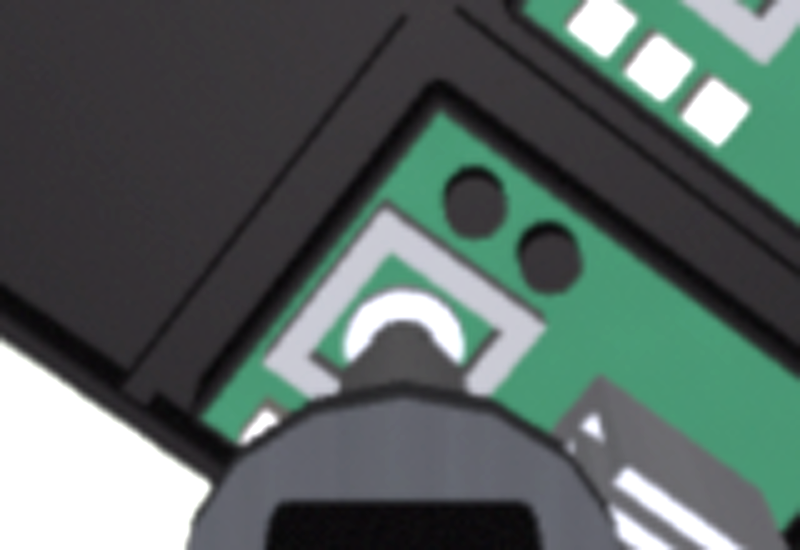

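Request:
drive_tool(steps=[[[0, 0, -0.4, 0, 0, 0, 15], [0, 0, -0.4, 0, 0, 0, 15], [0, 0, -0.4, 0, 0, 0, 15], [0, 0, -0.4, 0, 0, 0, 15], [0, 0, -0.4, 0, 0, 0, 15], [0, 0, -0.4, 0, 0, 0, 15], [0, 0, -0.4, 0, 0, 0, 15], [0, 0, -0.2, 0, 0, 0, 15], [0, 0, 0, 0, 0, 0, 15], [0, 0, 0, 0, 0, 0, 15]]])

```text
t: 27.92
position: [0.5941, -0.0165, 0.1138]
eef_rot: [0.857, 1.395, -0.856]
ft_force: [-1.9, 0.1, 6.2]
width: 0.268
```

Request:
drive_tool(steps=[[[0, 0, -0.4, 0, 0, 0, 15], [0, 0, -0.4, 0, 0, 0, 15], [0, 0, -0.2, 0, 0, 0, 15], [0, 0, 0, 0, 0, 0, 15], [0, 0, 0, 0, 0, 0, 15], [0, 0, 0, 0, 0, 0, 15], [0, 0, 0, 0, 0, 0, 15], [0, 0, 0, 0, 0, 0, 15], [0, 0, 0, 0, 0, 0, 15], [0, 0, 0, 0, 0, 0, 15]]])

```text
t: 28.75
position: [0.5942, -0.0165, 0.1137]
eef_rot: [0.857, 1.394, -0.856]
ft_force: [-4.8, -0.4, 15.1]
width: 0.276
```

Request:
drive_tool(steps=[[[0, 0, 1, 0, 0, 0, 15], [0, 0, 2, 0, 0, 0, 15], [0, 0, 4, 0, 0, 0, 15], [0, 0, 10, 0, 0, 0, 15], [0, 0, 15, 0, 0, 0, 15], [0, 0, 14, 0, 0, 0, 15], [2, 12, 0, 0, 0, 0, 15], [4, 22, 0, 0, 0, 0, 15], [4, 22, 0, 0, 0, 0, 15], [2.4, 11.1, 0, 0, 0, 0, 15]]])

```text
t: 29.58
position: [0.6065, 0.053, 0.158]
eef_rot: [0.857, 1.396, -0.856]
ft_force: [0.7, 0.5, -2.7]
width: 0.272
```

Request:
drive_tool(steps=[[[0, 0, -5, 0, 0, 0, 15], [0, 0, -10, 0, 0, 0, 15], [0, 0, -10, 0, 0, 0, 15], [0, 0, 0, 0, 0, 0, 15], [0, 0, 0, 0, 0, 0, 15], [0, 0, 0, 0, 0, 0, 15], [0, 0, 0, 0, 0, 0, 15], [0, 0, 0, 0, 0, 0, 15], [0, 0, 0, 0, 0, 0, 15], [0, 0, 0, 0, 0, 0, 15]]])

```text
t: 30.42
position: [0.6065, 0.0506, 0.1333]
eef_rot: [0.857, 1.395, -0.857]
ft_force: [0.2, 1.0, -1.9]
width: 0.272
```

```bash
python3 -c "
from h import *
from plant import camera_params
s,im=snap('w21',crop=(200,140,200,150),f=4,a=1.3)
p=camera_params('wrist')
print('tip on disc plane',(proj(p,[s['position']*[1,1,0]+[0,0,.025]],s)-[200,140]+.5)*4-.5)"
```

```text
t 30.42 pos [606.5  50.6 133.3] jaw 26.90 toolx [ 6.e-04  0.e+00 -1.e+00] F [ 0.2  1.  -1.9] w 0.272 j [-0.03  0.6   1.71  0.    0.83 -0.49]
tip on disc plane [[483.56731075 405.56574688]]
```

View pics/w21.png

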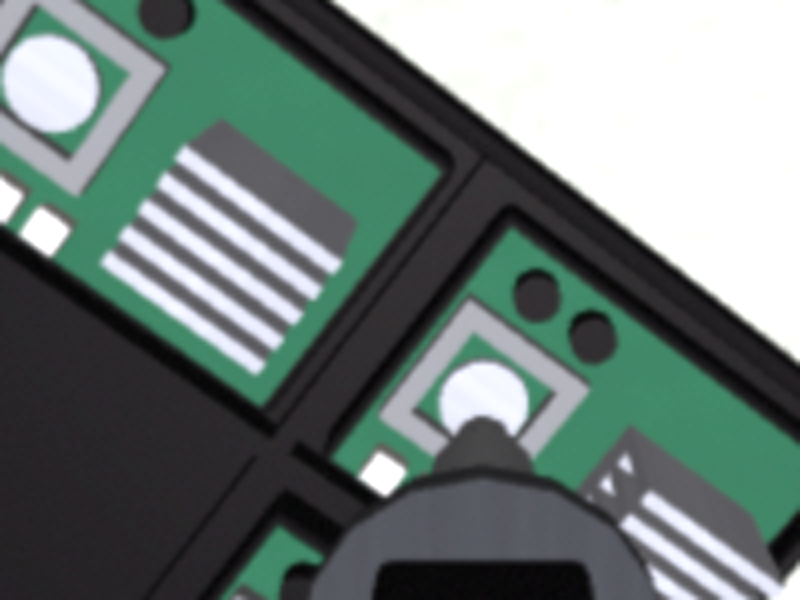

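Request:
drive_tool(steps=[[[-0.1, 0.2, -3, 0, 0, 0, 15], [0, 0, -5, 0, 0, 0, 15], [0, 0, -4, 0, 0, 0, 15], [0, 0, -2, 0, 0, 0, 15], [0, 0, -1, 0, 0, 0, 15], [0, 0, -0.5, 0, 0, 0, 15], [0, 0, -0.5, 0, 0, 0, 15], [0, 0, -0.5, 0, 0, 0, 15], [0, 0, -0.4, 0, 0, 0, 15], [0, 0, -0.4, 0, 0, 0, 15]]])

```text
t: 31.3
position: [0.6064, 0.0508, 0.1164]
eef_rot: [0.857, 1.395, -0.856]
ft_force: [-2.3, -0.6, 5.8]
width: 0.27
```

Request:
drive_tool(steps=[[[0, 0, -0.4, 0, 0, 0, 15], [0, 0, -0.4, 0, 0, 0, 15], [0, 0, -0.4, 0, 0, 0, 15], [0, 0, -0.4, 0, 0, 0, 15], [0, 0, -0.4, 0, 0, 0, 15], [0, 0, -0.4, 0, 0, 0, 15], [0, 0, -0.4, 0, 0, 0, 15], [0, 0, -0.4, 0, 0, 0, 15], [0, 0, 0, 0, 0, 0, 15], [0, 0, 0, 0, 0, 0, 15]]])

```text
t: 32.13
position: [0.6065, 0.0508, 0.1137]
eef_rot: [0.857, 1.394, -0.856]
ft_force: [-4.1, -0.1, 9.4]
width: 0.272
```

Request:
drive_tool(steps=[[[0, 0, -0.3, 0, 0, 0, 15], [0, 0, -0.3, 0, 0, 0, 15], [0, 0, -0.3, 0, 0, 0, 15], [0, 0, 0, 0, 0, 0, 15], [0, 0, 0, 0, 0, 0, 15], [0, 0, 0, 0, 0, 0, 15], [0, 0, 0, 0, 0, 0, 15], [0, 0, 0, 0, 0, 0, 15], [0, 0, 0, 0, 0, 0, 15], [0, 0, 0, 0, 0, 0, 15]]])

```text
t: 32.97
position: [0.6065, 0.0508, 0.1136]
eef_rot: [0.857, 1.394, -0.856]
ft_force: [-4.5, -0.8, 17.9]
width: 0.272
```

Request:
drive_tool(steps=[[[0, 0, 1, 0, 0, 0, 15], [0, 0, 2, 0, 0, 0, 15], [0, 0, 4, 0, 0, 0, 15], [0, 0, 10, 0, 0, 0, 15], [0, 0, 15, 0, 0, 0, 15], [0, 0, 20, 0, 0, 0, 15], [-15, 3, 3, 0, 0, 0, 15], [-25, 5, 0, 0, 0, 0, 15], [-25, 5, 0, 0, 0, 0, 15], [-20.7, 3.5, 0, 0, 0, 0, 15]]])

```text
t: 33.8
position: [0.5191, 0.0676, 0.1672]
eef_rot: [0.857, 1.395, -0.857]
ft_force: [0.6, -0.1, -2.5]
width: 0.272
```

Request:
drive_tool(steps=[[[0, 0, 0, 0, 0, 0, 15], [0, 0, -10, 0, 0, 0, 15], [0, 0, -14, 0, 0, 0, 15], [0, 0, -10, 0, 0, 0, 15], [0, 0, 0, 0, 0, 0, 15], [0, 0, 0, 0, 0, 0, 15], [0, 0, 0, 0, 0, 0, 15], [0, 0, 0, 0, 0, 0, 15], [0, 0, 0, 0, 0, 0, 15], [0, 0, 0, 0, 0, 0, 15]]])

```text
t: 34.63
position: [0.5208, 0.0673, 0.133]
eef_rot: [0.857, 1.395, -0.856]
ft_force: [0.1, 0.0, -1.7]
width: 0.269
```

```bash
python3 -c "
from h import *
from plant import camera_params
s,im=snap('w22',crop=(200,140,200,150),f=4,a=1.3)
p=camera_params('wrist')
print('tip on disc plane',(proj(p,[s['position']*[1,1,0]+[0,0,.025]],s)-[200,140]+.5)*4-.5)"
```

```text
t 34.63 pos [520.8  67.3 133. ] jaw 26.90 toolx [ 7.e-04  0.e+00 -1.e+00] F [ 0.1  0.  -1.7] w 0.269 j [ 0.    0.5   1.92  0.    0.72 -0.47]
tip on disc plane [[483.46497652 406.11182769]]
```

View pics/w22.png

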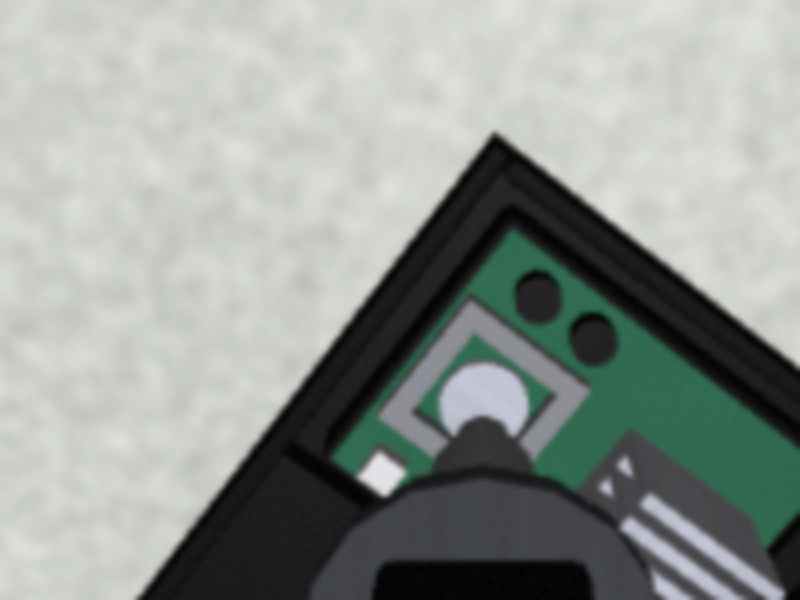

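Same alignment as before: well centred.

Request:
drive_tool(steps=[[[-0.1, 0.2, -3, 0, 0, 0, 15], [0, 0, -5, 0, 0, 0, 15], [0, 0, -4, 0, 0, 0, 15], [0, 0, -2, 0, 0, 0, 15], [0, 0, -1, 0, 0, 0, 15], [0, 0, -0.5, 0, 0, 0, 15], [0, 0, -0.5, 0, 0, 0, 15], [0, 0, -0.5, 0, 0, 0, 15], [0, 0, -0.4, 0, 0, 0, 15], [0, 0, -0.4, 0, 0, 0, 15]]])

```text
t: 35.52
position: [0.5204, 0.0675, 0.1158]
eef_rot: [0.857, 1.395, -0.857]
ft_force: [-2.0, -0.1, 5.2]
width: 0.27
```

Request:
drive_tool(steps=[[[0, 0, -0.4, 0, 0, 0, 15], [0, 0, -0.4, 0, 0, 0, 15], [0, 0, -0.4, 0, 0, 0, 15], [0, 0, -0.4, 0, 0, 0, 15], [0, 0, -0.4, 0, 0, 0, 15], [0, 0, -0.4, 0, 0, 0, 15], [0, 0, -0.4, 0, 0, 0, 15], [0, 0, -0.4, 0, 0, 0, 15], [0, 0, 0, 0, 0, 0, 15], [0, 0, 0, 0, 0, 0, 15]]])

```text
t: 36.35
position: [0.5205, 0.0675, 0.1136]
eef_rot: [0.857, 1.395, -0.856]
ft_force: [-5.3, -0.7, 18.5]
width: 0.273
```

Request:
drive_tool(steps=[[[0, 0, -0.3, 0, 0, 0, 15], [0, 0, -0.3, 0, 0, 0, 15], [0, 0, -0.3, 0, 0, 0, 15], [0, 0, 0, 0, 0, 0, 15], [0, 0, 0, 0, 0, 0, 15], [0, 0, 0, 0, 0, 0, 15], [0, 0, 0, 0, 0, 0, 15], [0, 0, 0, 0, 0, 0, 15], [0, 0, 0, 0, 0, 0, 15], [0, 0, 0, 0, 0, 0, 15]]])

```text
t: 37.18
position: [0.5206, 0.0675, 0.1134]
eef_rot: [0.857, 1.394, -0.856]
ft_force: [-7.8, -1.3, 27.8]
width: 0.269
```

Request:
drive_tool(steps=[[[0, 0, 1, 0, 0, 0, 15], [0, 0, 2, 0, 0, 0, 15], [0, 0, 4, 0, 0, 0, 15], [0, 0, 10, 0, 0, 0, 15], [0, 0, 20, 0, 0, 0, 15], [0, 0, 25, 0, 0, 0, 15], [0, 0, 24, 0, 0, 0, 15], [0, 0, 0, 0, 0, 0, 15], [0, 0, 0, 0, 0, 0, 15], [0, 0, 0, 0, 0, 0, 15]]])

```text
t: 38.02
position: [0.5201, 0.0675, 0.1968]
eef_rot: [0.857, 1.396, -0.857]
ft_force: [-1.1, 0.2, -2.6]
width: 0.271
```

```bash
python3 -c "
from h import *
snap('w23',f=1.25,a=1.2);"
```

```text
t 38.02 pos [520.1  67.5 196.8] jaw 26.90 toolx [-4.e-04  0.e+00 -1.e+00] F [-1.1  0.2 -2.6] w 0.271 j [ 0.    0.41  1.86  0.    0.87 -0.47]
```

View pics/w23.png

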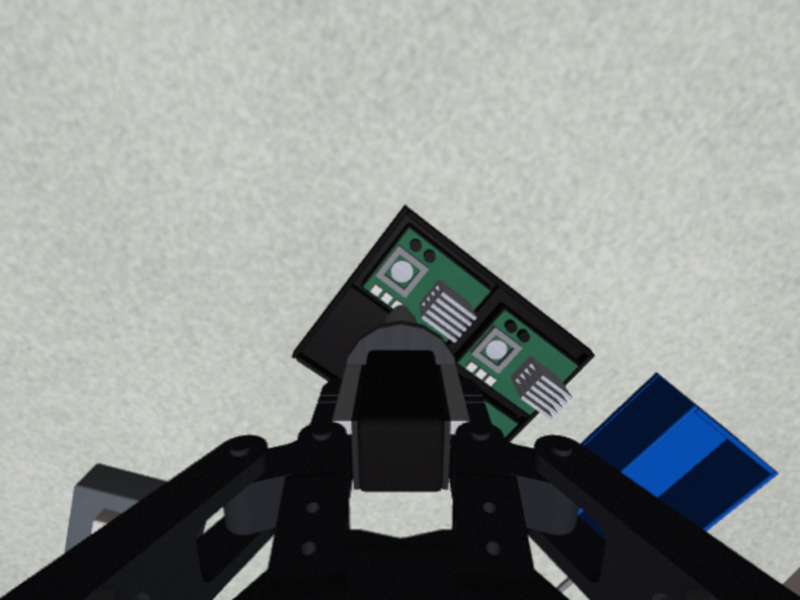

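Request:
drive_tool(steps=[[[4, -15, 0, 0, 0, 0, 15], [9, -35, 0, 0, 0, 0, 15], [9, -36, 0, 0, 0, 0, 15], [9, -36, 0, 0, 0, 0, 15], [9, -36, 0, 0, 0, 0, 15], [9, -36, 0, 0, 0, 0, 15], [9, -36, 0, 0, 0, 0, 15], [9, -36, 0, 0, 0, 0, 15], [6, -20, 0, 0, 0, 0, 15], [2, -8, 0, 0, 0, 0, 15]]])

```text
t: 38.9
position: [0.5955, -0.2296, 0.1953]
eef_rot: [0.859, 1.396, -0.859]
ft_force: [-0.3, 0.2, -2.1]
width: 0.272
```

Request:
drive_tool(steps=[[[0, 0, 0, 0, 0, 0, 15], [0, 0, 0, 0, 0, 0, 15], [0, 0, 0, 0, 0, 0, 15], [0, 0, 0, 0, 0, 0, 15], [0, 0, 0, 0, 0, 0, 15], [0, 0, 0, 0, 0, 0, 15], [0, 0, 0, 0, 0, 0, 15], [0, 0, 0, 0, 0, 0, 15], [0, 0, 0, 0, 0, 0, 15], [0, 0, 0, 0, 0, 0, 15]]])

```text
t: 39.73
position: [0.5955, -0.2265, 0.1972]
eef_rot: [0.857, 1.395, -0.857]
ft_force: [-0.4, -0.4, -1.5]
width: 0.271
```

```bash
python3 -c "
from h import *
snap('w24',crop=(240,180,160,110),f=5,a=1.5);"
```

```text
t 39.73 pos [ 595.5 -226.5  197.2] jaw 26.90 toolx [ 2.e-04  0.e+00 -1.e+00] F [-0.4 -0.4 -1.5] w 0.271 j [-0.47  0.56  1.58  0.    1.01 -0.94]
```

View pics/w24.png

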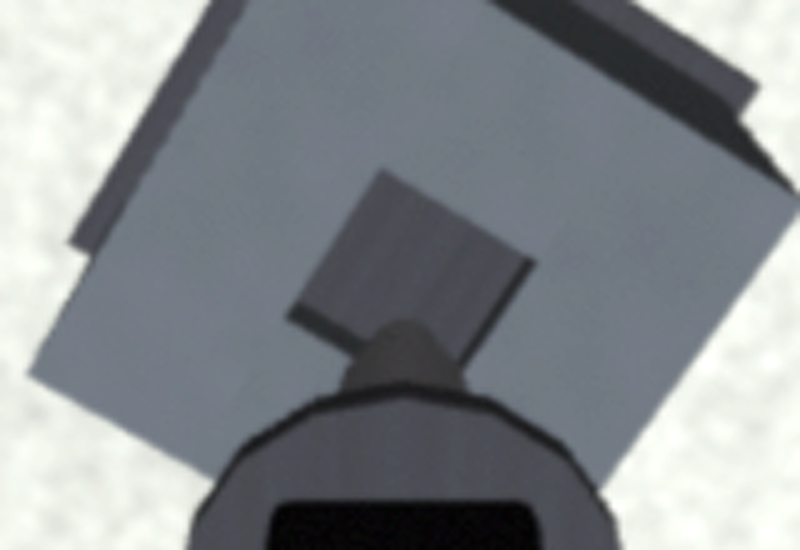

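Request:
drive_tool(steps=[[[0.5, 0.8, -5, 0, 0, 0, 15], [0, 0, -12, 0, 0, 0, 15], [0, 0, -14, 0, 0, 0, 15], [0, 0, -14, 0, 0, 0, 15], [0, 0, -14, 0, 0, 0, 15], [0, 0, -12, 0, 0, 0, 15], [0, 0, -8, 0, 0, 0, 15], [0, 0, -5, 0, 0, 0, 15], [0, 0, -2, 0, 0, 0, 15], [0, 0, -1, 0, 0, 0, 15]]])

```text
t: 40.62
position: [0.5961, -0.2257, 0.11]
eef_rot: [0.857, 1.395, -0.857]
ft_force: [0.3, 1.0, -1.0]
width: 0.271
```

```bash
python3 -c "
from h import *
st()"
```

```text
t 40.62 pos [ 596.1 -225.7  110. ] jaw 26.90 toolx [ 1.e-04  0.e+00 -1.e+00] F [ 0.3  1.  -1. ] w 0.271 j [-0.47  0.66  1.65  0.    0.83 -0.94]
```

Request:
drive_tool(steps=[[[0, 0, -0.7, 0, 0, 0, 15], [0, 0, -0.7, 0, 0, 0, 15], [0, 0, -0.7, 0, 0, 0, 15], [0, 0, -0.5, 0, 0, 0, 15], [0, 0, -0.3, 0, 0, 0, 15], [0, 0, 0, 0, 0, 0, 15], [0, 0, 0, 0, 0, 0, 15], [0, 0, 0, 0, 0, 0, 15], [0, 0, 0, 0, 0, 0, 15], [0, 0, 0, 0, 0, 0, 15]]])

```text
t: 41.45
position: [0.596, -0.2257, 0.1073]
eef_rot: [0.857, 1.395, -0.857]
ft_force: [0.3, -0.2, -2.2]
width: 0.275
```

Request:
drive_tool(steps=[[[0, 0, -0.3, 0, 0, 0, 15], [0, 0, -0.3, 0, 0, 0, 15], [0, 0, -0.3, 0, 0, 0, 15], [0, 0, -0.3, 0, 0, 0, 15], [0, 0, 0, 0, 0, 0, 15], [0, 0, 0, 0, 0, 0, 15], [0, 0, 0, 0, 0, 0, 15], [0, 0, 0, 0, 0, 0, 15], [0, 0, 0, 0, 0, 0, 15], [0, 0, 0, 0, 0, 0, 15]]])

```text
t: 42.28
position: [0.596, -0.2257, 0.1069]
eef_rot: [0.857, 1.395, -0.857]
ft_force: [-3.5, 0.9, 6.3]
width: 0.272
```

Request:
drive_tool(steps=[[[0, 0, 0.5, 0, 0, 0, 15], [0, 0, 0, 0, 0, 0, 15], [0, 0, 0, 0, 0, 0, 35], [0, 0, 0, 0, 0, 0, 50], [0, 0, 0, 0, 0, 0, 50], [0, 0, 0, 0, 0, 0, 50], [0, 0, 0, 0, 0, 0, 50], [0, 0, 0, 0, 0, 0, 50], [0, 0, 0, 0, 0, 0, 50], [0, 0, 0, 0, 0, 0, 50]]])

```text
t: 43.12
position: [0.596, -0.2257, 0.1066]
eef_rot: [0.857, 1.395, -0.857]
ft_force: [0.0, -0.0, 0.4]
width: 0.582
```

Request:
drive_tool(steps=[[[0, 0, 5, 0, 0, 0, 50], [0, 0, 10, 0, 0, 0, 50], [0, 0, 15, 0, 0, 0, 50], [0, 0, 20, 0, 0, 0, 50], [0, 0, 25, 0, 0, 0, 50], [0, 0, 25, 0, 0, 0, 50], [-20, -5, 10, 0, 0, 0, 40], [-20, -5, 0, 0, 0, 0, 20], [0, 0, 0, 0, 0, 0, 0], [0, 0, 0, 0, 0, 0, 0]]])

```text
t: 43.95
position: [0.5557, -0.236, 0.2179]
eef_rot: [0.858, 1.394, -0.857]
ft_force: [-0.7, 1.1, 0.2]
width: 0.052
```

```bash
python3 -c "
from h import *
snap('w25',f=1.25,a=1.2);snap('s25',cam='scene',crop=(150,180,250,180),f=3,a=1.5)"
```

```text
t 43.95 pos [ 555.7 -236.   217.9] jaw 26.85 toolx [ 1.3e-03 -6.0e-04 -1.0e+00] F [-0.7  1.1  0.2] w 0.052 j [-0.51  0.49  1.65  0.    1.01 -0.98]
t 44.00 pos [ 556.3 -235.8  217.5] jaw 26.87 toolx [ 1.2e-03 -4.0e-04 -1.0e+00] F [ 0.   0.2 -0.2] w 0.001 j [-0.51  0.49  1.64  0.    1.01 -0.98]
```

View pics/w25.png

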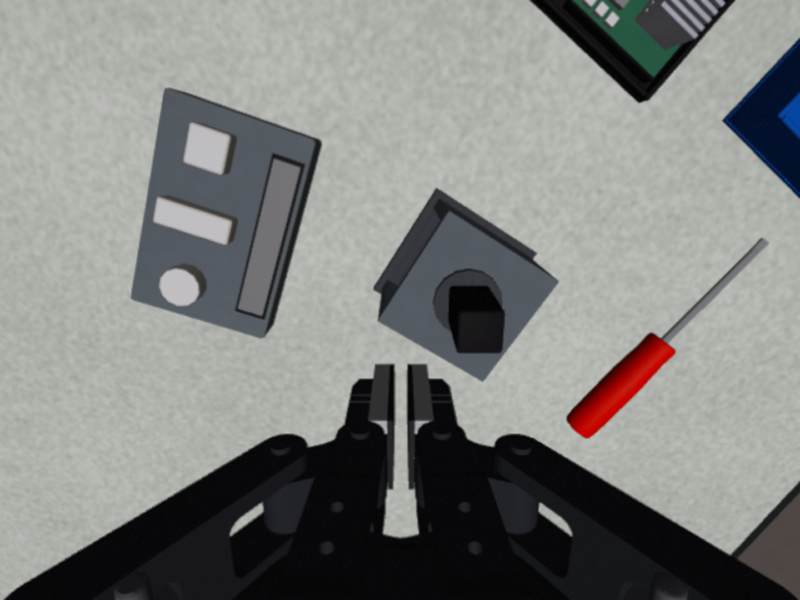

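View pics/s25.png

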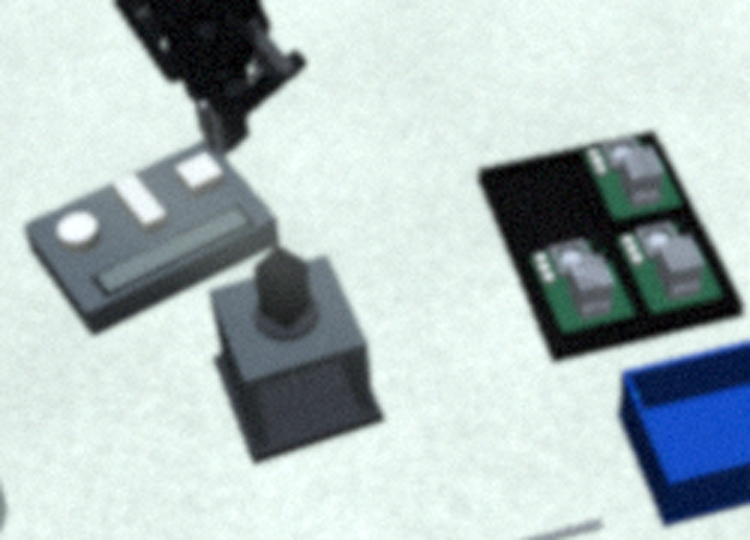

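```bash
python3 -c "
from h import *
from plant import camera_params
im,s=load('pics/w25.npz'); p=camera_params('wrist')
a=cv2.resize(im[90:260,100:260,::-1],None,fx=3.5,fy=3.5,interpolation=cv2.INTER_CUBIC); cv2.imwrite('pics/c25.png',a)
print(unproj(p,S([(180,286),(207,147),(192,220)],1.25,(0,0)),.043,s)*1000)"
```

```text
[[ 425.25549602 -314.29557695   43.        ]
 [ 411.4825884  -219.48688356   43.        ]
 [ 417.88620176 -267.30975375   43.        ]]
```

View pics/c25.png

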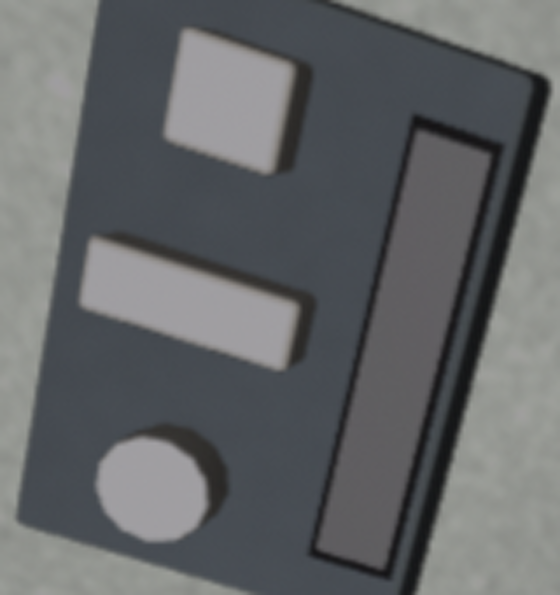

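Request:
drive_tool(steps=[[[-16.3, -9.8, -14, 0, 0, -2.36, 0], [-16.3, -9.8, -14, 0, 0, -2.36, 0], [-16.3, -9.8, -14, 0, 0, -2.36, 0], [-16.3, -9.8, -14, 0, 0, -2.36, 0], [-16.3, -9.8, -14, 0, 0, -2.36, 0], [-16.3, -9.8, -14, 0, 0, -2.36, 0], [-16.3, -9.8, -14, 0, 0, -2.36, 0], [-16.3, -9.8, -14, 0, 0, -2.36, 0], [0, 0, 0, 0, 0, 0, 0], [0, 0, 0, 0, 0, 0, 0]]])

```text
t: 44.88
position: [0.4257, -0.3144, 0.1039]
eef_rot: [1.106, 1.273, -1.106]
ft_force: [1.2, -0.6, 0.7]
width: -0.002
```

Request:
drive_tool(steps=[[[0, 0, -10, 0, 0, 0, 0], [0, 0, -10, 0, 0, 0, 0], [0, 0, -10, 0, 0, 0, 0], [0, 0, 0, 0, 0, 0, 0], [0, 0, 0, 0, 0, 0, 0], [0, 0, 0, 0, 0, 0, 0], [0, 0, 0, 0, 0, 0, 0], [0, 0, 0, 0, 0, 0, 0], [0, 0, 0, 0, 0, 0, 0], [0, 0, 0, 0, 0, 0, 0]]])

```text
t: 45.72
position: [0.4257, -0.3141, 0.0749]
eef_rot: [1.105, 1.272, -1.105]
ft_force: [-0.1, 0.2, -0.9]
width: -0.002
```

```bash
python3 -c "
from h import *
snap('w26',f=1.25,a=1.4)"
```

```text
t 45.72 pos [ 425.7 -314.1   74.9] jaw 8.02 toolx [ 4.e-04 -3.e-04 -1.e+00] F [-0.1  0.2 -0.9] w -0.002 j [-0.76  0.6   1.95  0.    0.59 -0.9 ]
```

View pics/w26.png

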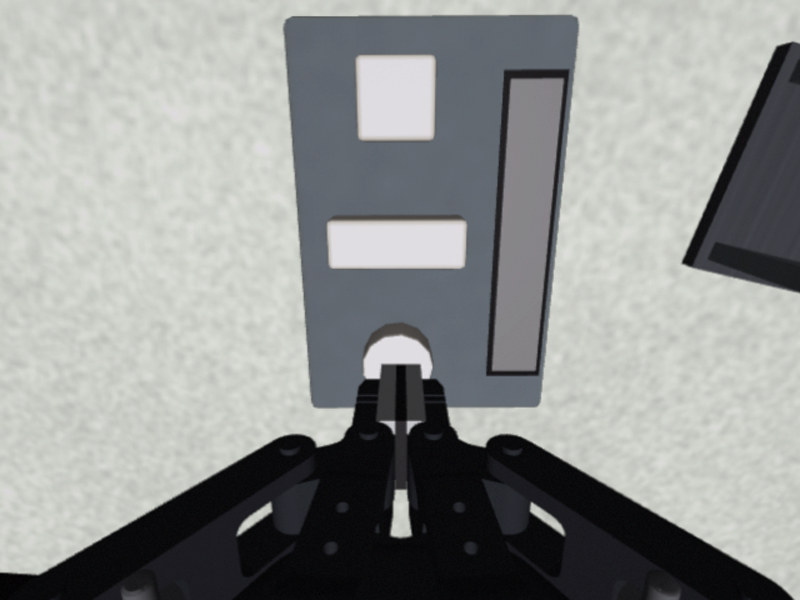

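Request:
drive_tool(steps=[[[0, 0, -6, 0, 0, 0, 0], [0, 0, -6, 0, 0, 0, 0], [0, 0, -4, 0, 0, 0, 0], [0, 0, -2, 0, 0, 0, 0], [0, 0, -1, 0, 0, 0, 0], [0, 0, -1, 0, 0, 0, 0], [0, 0, -1, 0, 0, 0, 0], [0, 0, -1, 0, 0, 0, 0], [0, 0, 0, 0, 0, 0, 0], [0, 0, 0, 0, 0, 0, 0]]])

```text
t: 46.6
position: [0.4255, -0.3139, 0.0527]
eef_rot: [1.106, 1.272, -1.105]
ft_force: [-1.5, 1.5, 3.1]
width: 0.002
```

Request:
drive_tool(steps=[[[0, 0, -0.7, 0, 0, 0, 0], [0, 0, -0.7, 0, 0, 0, 0], [0, 0, -0.6, 0, 0, 0, 0], [0, 0, -0.5, 0, 0, 0, 0], [0, 0, 0, 0, 0, 0, 0], [0, 0, 0, 0, 0, 0, 0], [0, 0, 0, 0, 0, 0, 0], [0, 0, 0, 0, 0, 0, 0], [0, 0, 0, 0, 0, 0, 0], [0, 0, 0, 0, 0, 0, 0]]])

```text
t: 47.43
position: [0.4256, -0.3141, 0.0509]
eef_rot: [1.105, 1.272, -1.105]
ft_force: [-4.8, 3.0, 15.4]
width: -0.0
```

Request:
drive_tool(steps=[[[0, 0, 3, 0, 0, 0, 0], [0, 0, 8, 0, 0, 0, 0], [0, 0, 10, 0, 0, 0, 0], [0, 0, 10, 0, 0, 0, 0], [-2, 15, 0, 0, 0, 0, 0], [-4, 25, 0, 0, 0, 0, 0], [-4, 30, 0, 0, 0, 0, 0], [-3.6, 24.6, 0, 0, 0, 0, 0], [0, 0, 0, 0, 0, 0, 0], [0, 0, 0, 0, 0, 0, 0]]])

```text
t: 48.27
position: [0.4124, -0.219, 0.082]
eef_rot: [1.104, 1.272, -1.104]
ft_force: [0.3, -0.5, 0.2]
width: 0.003
```

Request:
drive_tool(steps=[[[0, 0, 0, 0, 0, 0, 0], [0, 0, -5, 0, 0, 0, 0], [0, 0, -5, 0, 0, 0, 0], [0, 0, -5, 0, 0, 0, 0], [0, 0, 0, 0, 0, 0, 0], [0, 0, 0, 0, 0, 0, 0], [0, 0, 0, 0, 0, 0, 0], [0, 0, 0, 0, 0, 0, 0], [0, 0, 0, 0, 0, 0, 0], [0, 0, 0, 0, 0, 0, 0]]])

```text
t: 49.1
position: [0.412, -0.2195, 0.0662]
eef_rot: [1.105, 1.272, -1.105]
ft_force: [-0.2, -0.7, 0.1]
width: 0.0
```

```bash
python3 -c "
from h import *
snap('w27',f=1.25,a=1.4)"
```

```text
t 49.10 pos [ 412.  -219.5   66.2] jaw 8.02 toolx [ 3.e-04 -2.e-04 -1.e+00] F [-0.2 -0.7  0.1] w 0.000 j [-0.63  0.56  2.11  0.    0.47 -0.77]
```

View pics/w27.png

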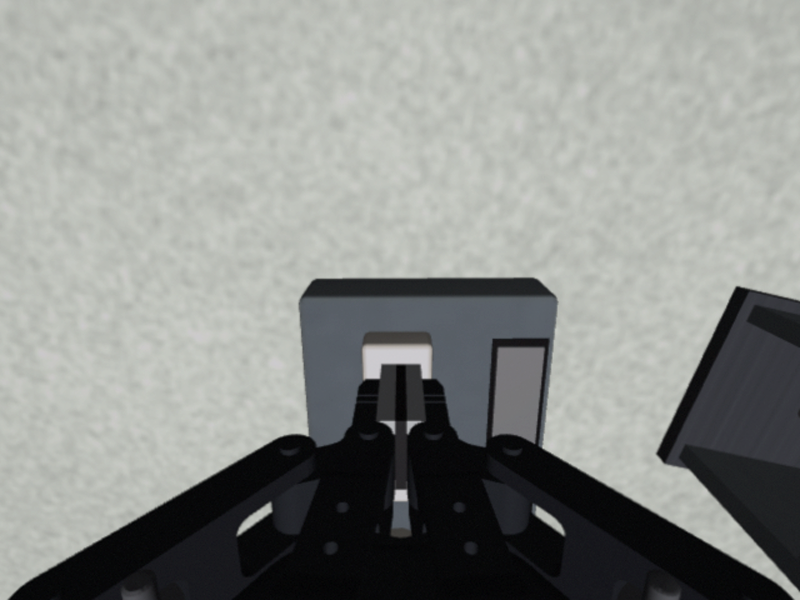

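Over the square key. Press (16 mm to about 50.2).

Request:
drive_tool(steps=[[[0, 0, -4, 0, 0, 0, 0], [0, 0, -4, 0, 0, 0, 0], [0, 0, -2, 0, 0, 0, 0], [0, 0, -1, 0, 0, 0, 0], [0, 0, -1, 0, 0, 0, 0], [0, 0, -1, 0, 0, 0, 0], [0, 0, -1, 0, 0, 0, 0], [0, 0, -1, 0, 0, 0, 0], [0, 0, -0.6, 0, 0, 0, 0], [0, 0, 0, 0, 0, 0, 0]]])

```text
t: 49.98
position: [0.412, -0.2195, 0.051]
eef_rot: [1.105, 1.272, -1.105]
ft_force: [-1.1, 0.3, 11.2]
width: 0.002
```

Request:
drive_tool(steps=[[[0, 0, -0.3, 0, 0, 0, 0], [0, 0, 0, 0, 0, 0, 0], [0, 0, 0, 0, 0, 0, 0], [0, 0, 0, 0, 0, 0, 0], [0, 0, 0, 0, 0, 0, 0], [0, 0, 0, 0, 0, 0, 0], [0, 0, 0, 0, 0, 0, 0], [0, 0, 0, 0, 0, 0, 0], [0, 0, 0, 0, 0, 0, 0], [0, 0, 0, 0, 0, 0, 0]]])

```text
t: 50.82
position: [0.412, -0.2195, 0.0509]
eef_rot: [1.105, 1.271, -1.105]
ft_force: [-1.7, 1.0, 15.7]
width: 0.004
```

Request:
drive_tool(steps=[[[0, 0, 3, 0, 0, 0, 0], [0, 0, 8, 0, 0, 0, 0], [0, 0, 9, 0, 0, 0, 0], [2, -15, 0, 0, 0, 0, 0], [3, -20, 0, 0, 0, 0, 0], [2, -12.5, 0, 0, 0, 0, 0], [0, 0, 0, 0, 0, 0, 0], [0, 0, -4, 0, 0, 0, 0], [0, 0, 0, 0, 0, 0, 0], [0, 0, 0, 0, 0, 0, 0]]])

```text
t: 51.65
position: [0.4186, -0.2663, 0.0658]
eef_rot: [1.106, 1.274, -1.105]
ft_force: [-0.5, 0.2, -0.8]
width: -0.001
```

```bash
python3 -c "
from h import *
snap('w28',f=1.25,a=1.4)"
```

```text
t 51.65 pos [ 418.6 -266.3   65.8] jaw 8.03 toolx [-0.001  0.001 -1.   ] F [-0.5  0.2 -0.8] w -0.001 j [-0.7   0.59  2.03  0.    0.52 -0.84]
```

View pics/w28.png

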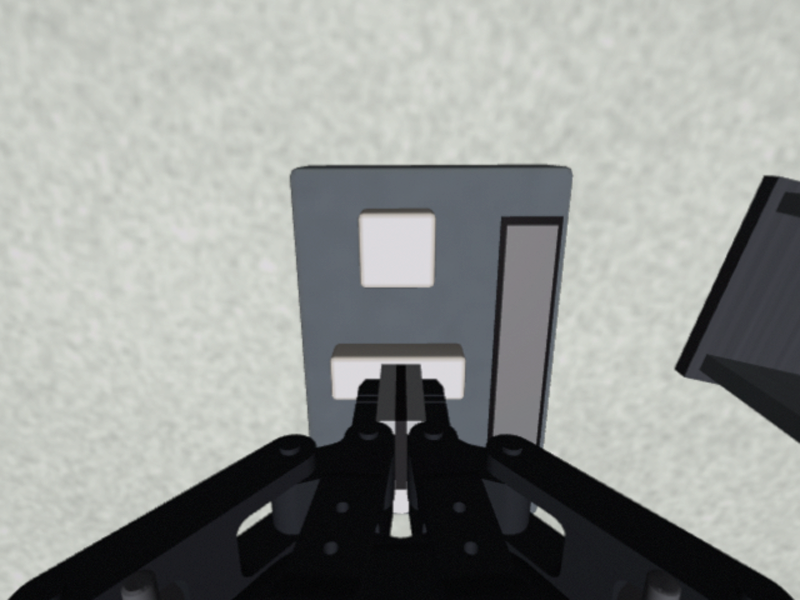

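Request:
drive_tool(steps=[[[0, -0.5, -4, 0, 0, 0, 0], [0, 0, -4, 0, 0, 0, 0], [0, 0, -2, 0, 0, 0, 0], [0, 0, -1, 0, 0, 0, 0], [0, 0, -1, 0, 0, 0, 0], [0, 0, -1, 0, 0, 0, 0], [0, 0, -1, 0, 0, 0, 0], [0, 0, -1, 0, 0, 0, 0], [0, 0, -0.6, 0, 0, 0, 0], [0, 0, 0, 0, 0, 0, 0]]])

```text
t: 52.53
position: [0.419, -0.2673, 0.051]
eef_rot: [1.105, 1.272, -1.105]
ft_force: [0.1, 4.2, 9.5]
width: -0.002
```

Request:
drive_tool(steps=[[[0, 0, -0.3, 0, 0, 0, 0], [0, 0, 0, 0, 0, 0, 0], [0, 0, 0, 0, 0, 0, 0], [0, 0, 0, 0, 0, 0, 0], [0, 0, 0, 0, 0, 0, 0], [0, 0, 0, 0, 0, 0, 0], [0, 0, 0, 0, 0, 0, 0], [0, 0, 0, 0, 0, 0, 0], [0, 0, 0, 0, 0, 0, 0], [0, 0, 0, 0, 0, 0, 0]]])

```text
t: 53.37
position: [0.419, -0.2673, 0.0509]
eef_rot: [1.105, 1.272, -1.105]
ft_force: [-0.6, 4.1, 13.8]
width: 0.0
```

Pressed to the stop. Lift off and check everything before handing in.

Request:
drive_tool(steps=[[[0, 0, 3, 0, 0, 0, 0], [0, 0, 8, 0, 0, 0, 0], [0, 0, 20, 0, 0, 0, 0], [0, 0, 35, 0, 0, 0, 0], [0, 0, 40, 0, 0, 0, 0], [0, 0, 40, 0, 0, 0, 0], [10, 30, 25, 0, 0, 7, 0], [15, 40, 0, 0, 0, 7, 0], [15, 40, 0, 0, 0, 7, 0], [15, 40, 0, 0, 0, 7, 0]]])

```text
t: 54.2
position: [0.4731, -0.1192, 0.2224]
eef_rot: [0.731, 1.442, -0.731]
ft_force: [1.5, -0.5, 0.0]
width: -0.0
```

Request:
drive_tool(steps=[[[15, 40, 0, 0, 0, 7, 0], [15, 40, 0, 0, 0, 7, 0], [15, 30, 0, 0, 0, 7, 0], [0, 0, 0, 0, 0, 7, 0], [0, 0, 0, 0, 0, 7, 0], [0, 0, 0, 0, 0, 7, 0], [0, 0, 0, 0, 0, 0, 0], [0, 0, 0, 0, 0, 0, 0], [0, 0, 0, 0, 0, 0, 0], [0, 0, 0, 0, 0, 0, 0]]])

```text
t: 55.03
position: [0.5171, -0.0126, 0.2214]
eef_rot: [0.167, 1.564, -0.167]
ft_force: [0.1, 0.0, 0.6]
width: 0.001
```

```bash
python3 -c "
from h import *
snap('w29',f=1.25,a=1.2);snap('s29',cam='scene',f=1.25,a=1.3)"
```

```text
t 55.03 pos [517.1 -12.6 221.4] jaw 77.84 toolx [ 1.e-04  0.e+00 -1.e+00] F [0.1 0.  0.6] w 0.001 j [-0.15  0.37  1.85  0.    0.92 -1.51]
t 55.08 pos [517.1 -12.6 221.4] jaw 77.87 toolx [ 1.e-04  0.e+00 -1.e+00] F [-0.4 -0.1  0.3] w 0.001 j [-0.15  0.37  1.85  0.    0.92 -1.51]
```

View pics/w29.png

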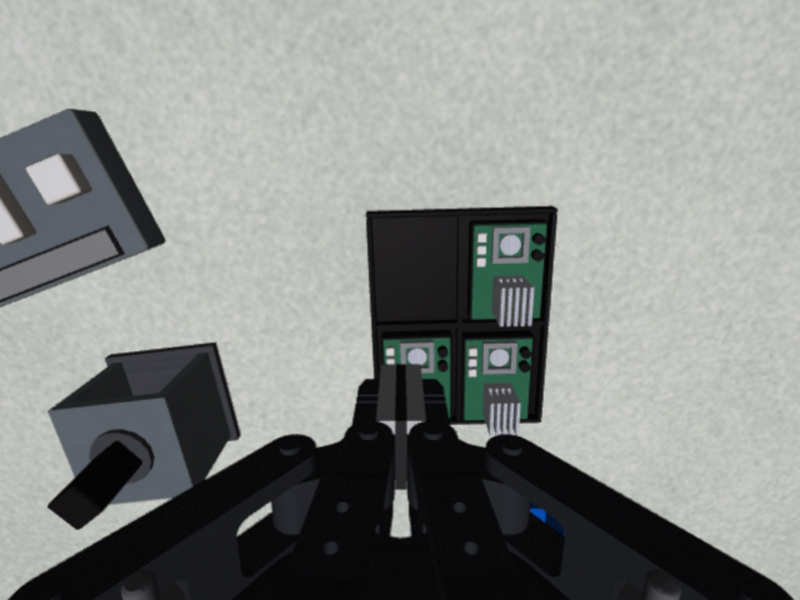

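View pics/s29.png

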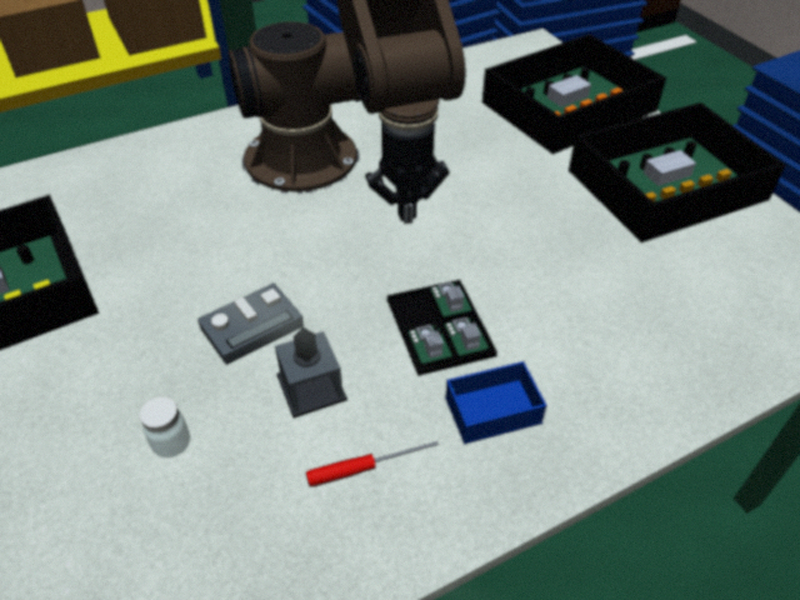

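```bash
python3 -c "
from plant import *
print(job_done())"
```

```text
the job is handed in; nothing more can be done
None
```

The job is done and handed in at about 55 s of robot time. The hand-in reports no verdict.

- **Modules:** The bench held three modules. All three went flat into their own bays before I touched the punch, and the last pictures show them still there. None was knocked aside.
- **Punch:** I pressed it into the middle of each cup, sinking the disc at about 8 N until it reached its stop. The final net forces were about 18, 20 and 30 N. The tool stopped at heights within 0.3 mm of each other, about 3 mm below first contact. I lifted straight off each time and hung the punch back in its stand; the final picture shows it upright.
- **Keys:** I pressed round, then square, then bar with the shut fingers, each down to its stop at about 14–16 N.
- **Bystanders:** The bin, screwdriver and jar stand where they were, judged by eye in the last scene picture.

No check failed. The disc and key travel could not be read directly, so I judged it from the height of the tool and the rise in force at the stops.

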